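Square up a notched rail on the drilling board

ROBOT

A 6-joint arm with a two-finger parallel gripper is mounted at the origin on the work surface. World frame = base frame: x ahead of the robot, y to its left, z up, the work surface at z = 0. Lengths are in m, angles in rad, forces in N, time in s.
With the tool pointing down it reaches from about 0.325 to 0.85 m from the base axis. Payload 4.4 kg.
Tool frame: the origin (TCP) lies between the finger pads; the fingertips stand 17 mm ahead of it and the grasp point (between the pads) lies 2 mm behind it (r.nose_length is the distance from the TCP to the fingertips, in m); z points along the fingers, y is the direction in which the jaws open and shut (so a half turn about z gives the same grasp; the last joint's range is limited). The gripper opens to 94 mm and grips with 3 to 60 N. Pads are 16 mm wide; open, the fingers measure 119 mm over their backs; the gripper's body (75 mm by 177 mm) begins 78 mm behind the grasp point.
Start: joints at [1.192, 0.207, 1.542, -0, 1.393, -0.15], TCP at [0.13, 0.56, 0.222] pointing down, gripper open.
Joint ranges: [-2.73, 2.73], [-0.86, 2.22], [0.23, 2.46], [-1.11, 4.25], [0.08, 2.63], [-2.82, 2.82]. Speed limits (rad/s): [2.79, 2.79, 3.14, 3.14, 3.14, 3.14].

INTERFACE

Orientations are given as a unit quaternion [x, y, z, w].
In Python, from workcell import monitor, eyes, order, r gives the robot as it stands.
- The arm moves only by the tool apply_moves, never from a script. Its argument "rows" is a list of rows, each an object with "linear": the shift along the tool's x, y, z in units of 0.04 m (1.0 is 0.04 m), a list of three; "yaw": the turn about the tool's z in units of 10 degrees (1.0 is 10 degrees). A call has 1 to 10 rows; each row shifts and turns the commanded pose from where the row before left it, along the tool's axes as they then stand; what a row does not reach is not made up. A row lasts 1/8 s, in which the tool goes at most 62.5 mm and 10.7 degrees, less where a joint would pass 70% of its speed; a pose out of reach is approached as far as the arm can. A call with a number of a shift or a turn outside -1 to 1 is refused whole. A call with a gripper value outside its range is refused whole. "hand" is the gripper's target within -1 to 1 (shut at 1, half-way at 0, fully open at -1), set as the call begins (left out, the last holds). The fingers move at their own pace and stop on an object; "squeeze" is the grip in N (left out, the last holds). Time passes only in rows, so rows that do not move let the fingers close. It gives the time, the measured TCP pose, the force and the opening at its end, in the units of the state.
- monitor.get_state(): the state, without advancing time (a new reading comes with each control period).
- eyes.get_image(name): name is "side" or "top"; returns the picture (384x512x3 uint8, red, green, blue); there is no depth.
- eyes.get_calibration(name): a dict with "K" (3x3 intrinsics, pixels), "extrinsics" (4x4, takes a point from world to camera coordinates). Camera axes: x right, y up, looking along -z (the intrinsics and any distortion apply to the point x, -y, -z); pixel columns grow to the right and rows downward; lengths in m; the calibration is good to about 2 mm. A picture is of the moment at which its call begins. get_calibration takes no time and is no camera call.
- order.sign_off(): hands the job in, once; it reports no verdict.
The state is a dict: "t": time; "joint_pos": joint angles; "qd": joint speeds; "tau": joint torques, N m; "tcp_pos": TCP position; "tool_rot": TCP orientation; "ft_force": force on the tool from outside, world axes, zero at the start; "ft_torque": the same for the moment, N m; "gripper_width": finger opening in m.
Only numpy, scipy, OpenCV 4.12 (cv2) and the standard library are available. Lean on these libraries where they do the work, as an engineer would, in place of code of your own. Each camera call takes 0.05 s, during which the arm holds its last target.

TASK

Set the long notched rail up for drilling: push its notched end onto the steel post on the board with a light steady force of around 10 N, and, keeping the notch on the post, swing the rail round the post until its side meets the steel nose of the stop; how far that nose sticks out is set differently each time, so feel for it, and press the rail home there for a moment with around 10 N while the notch still bears on the post. Then let go and turn the keeper in until its rubber bumper bears on the rail and presses it against the nose with around 10 N, and leave it like that. Never let the rail press on post or stop with more than 18 N, and do not disturb the other things.

Things in the scene. Friction and masses are not known exactly. Their poses are not given: they have to be found in the camera images.
- jig: Drilling board: brown wooden plate 330 x 405 x 12 mm fixed to the bench, its top 12 mm above it. Origin on the underside; the seated rail's centre lies along the board's y axis (x = 0), within 0.04 rad depending on the stop, from the post (y = -125 mm) to its free end (y = +144 mm). The rail starts on the board's -x side and swings towards +x. z up.
- post: Fixed upright round steel post, 16 mm diameter, 45 mm high, standing on the board. Origin at the centre of its foot (board top); axes parallel to the board's.
- stop: Aluminium bracket 28 (x) x 24 (y) x 34 mm high, fixed on the board at +x of the line, 253 mm from the post along y. Origin: foot of its -x face, 30 mm to +x of the post's centre; axes as the board's. From that face, 16 mm above the board, a firm round-nosed steel pin, 14 mm thick, sticks out to -x by 2 to 22 mm: not reported, differs each time. The rail's side stops on its nose.
- rail: Loose straight pine rail, 270 (its x) x 36 (its y) x 32 mm high, 130 to 270 g, flat on the board, turned 0.5 to 0.7 rad counter-clockwise from its seated direction (x axis along the board's +y), its notched end 10 to 45 mm short of the post. A 90 degree V-notch, 24 mm wide, 12 mm deep, is cut upright through its -x end; the +x end is plain. Origin: centre of its underside.
- rail_notch (a point): The point in the rail's V-notch where the post's centre lies when the post is seated in the notch: 134 mm from the rail's middle towards its notched end, on the centre line, 16 mm above its underside.
- keeper: Keeper: cranked steel arm, top 17 mm above the board, on an upright pivot past the rail's free end; rubs lightly (2 N at the peg), stays where left. Origin on the pivot axis at the board's top; its -x points to the bumper. Open: its axes within 0 to 0.35 rad of the board's. Turns counter-clockwise from above; 1.2 to 1.58 rad on from the board's axes the bumper meets the seated rail's -x side.
- keeper_bumper (a point): Centre of the upright round rubber bumper on the keeper's end: 12 mm diameter, from 3 to 27 mm above the board, 61 mm from the pivot axis. When it touches the rail it is 24 mm from the rail's centre line.
- keeper_peg (a point): Point to take hold of on the keeper's upright round black peg (14 mm diameter, 43 mm tall, its top 15 mm above this point and 72 mm above the bench), 61 mm from the pivot axis, 18 mm from the bumper on the side away from the rail; this point is 57 mm above the bench. The peg is round and can turn between the fingers.
- offcut: Bystander: short plain pine offcut 90 x 36 x 32 mm on the board. Origin at the centre of its underside.
- bowl: Bystander: small green ceramic bowl, 68 mm across, 34 mm high, on the board's +x side. Origin under its centre.
- level: Bystander: red plastic spirit level, 230 x 22 x 48 mm, on the bench. Origin under its centre.
- socket_wrench: Bystander: steel socket wrench, about 280 mm long, on the bench. Origin on its underside near the middle.
- spring_clamp: Bystander: aluminium spring clamp, about 130 mm long, on the bench. Origin under its centre.
- screw_jar: Bystander: closed glass jar of 60 mm diameter, 75 mm high, on the board behind the stop. Origin under its centre.

How it is judged:
On the way, in this order (a step that is already met when the one before it is completed fails the run):
1. The notch is pressed onto the post with more than 3 N while the rail is still well out of line (over 0.3 rad) (contact force between rail and post above 3 N and horizontal distance between rail_notch and post below 0.004 m and angle between the x axis of rail and the y axis of jig, either way round above 0.3 rad), for 0.2 s.
2. The rail is swung in (within 0.06 rad of the board's y), pressed on the stop with more than 4 N and on the post with more than 1.5 N, the keeper not yet touching it (contact force between rail and stop above 4 N and contact force between rail and post above 1.5 N and horizontal distance between rail_notch and post below 0.004 m and angle between the x axis of rail and the y axis of jig, either way round below 0.06 rad and contact force between rail and keeper below 0.5 N), for 0.4 s.
3. The keeper's bumper presses the rail with more than 3 N, and the rail the stop with more than 3 N (contact force between rail and keeper above 3 N and contact force between rail and stop above 3 N), for 0.2 s.
At the end, for the whole second after the job is handed in: The rail lies flat and still on the board within 0.06 rad of the board's y axis, the post seated in its notch within 4 mm, the keeper turned in with its bumper against the rail's side within 2.5 mm, everything released (angle between the x axis of rail and the y axis of jig, either way round below 0.06 rad and horizontal distance between rail_notch and post below 0.004 m and y of keeper_bumper in the frame of rail between 0.02 and 0.0265 m and linear speed of rail below 0.01 m/s and z of rail in the frame of jig below 0.015 m and angle between rail's own z axis and vertical below 0.03 rad); the robot touches nothing.
It fails at once if The rail presses on the post with more than 18 N (contact force between rail and post above 18 N).
It fails at once if The rail presses on the stop with more than 18 N (contact force between rail and stop above 18 N).
It fails at once if The rail is within 0.25 rad of the line while its notch is more than 6 mm off the post (it must be swung about the post) (angle between the x axis of rail and the y axis of jig, either way round below 0.25 rad and horizontal distance between rail_notch and post above 0.006 m).
It fails at once if A bystander is moved by more than 15 mm (distance of any of offcut, bowl, level, socket_wrench, spring_clamp, screw_jar from where it was at the start of the episode above 0.015 m).
It also fails if it takes over 72 s, if anything falls off the work surface, if the arm or the gripper's body presses on something with over 40 N, if the wrist force passes 120 N, or if a joint passes its speed limit or range.

## Working session

There is one attempt and no reset: what is moved stays moved. The work goes in short steps, Python scripts to look and compute and a tool call to move; the robot and the scene stay as the last step left them, time stands still between calls to the robot, and variables do not carry over. Pictures are saved under pics/ and viewed, and the job is handed in when it is done.

Besides the shell and the picture viewer there is one more tool, called after "Request:" by a JSON object that holds its "op" and its "data", one argument or row to a line. apply_moves: Moves the arm, as the interface text tells. Its arguments: {"type":"object","properties":{"rows":{"type":"array"},"hand":{"type":"number"},"squeeze":{"type":"number"}},"required":["rows"]}

```bash
ls; mkdir -p pics; python3 - <<'E'
from workcell import monitor, eyes, order, r
import cv2
s=monitor.get_state()
for k,v in s.items(): print(k,v)
for n in("top","side"):
    im=eyes.get_image(n); cv2.imwrite(f"pics/{n}0.png",im[:,:,::-1]); c=eyes.get_calibration(n); print(n,c)
E
```

```text
pics
t 0.0
joint_pos [ 1.19250947e+00  2.07423990e-01  1.54293424e+00 -3.74651871e-05
  1.39352091e+00 -1.50516396e-01]
qd [ 0.00076511  0.00044346 -0.00028592  0.00119874 -0.00080848 -0.00082675]
tau [ 9.30373353e-04 -3.70877373e+01 -2.81416494e+01  6.99062389e-02
  3.60838347e-02 -1.61765697e-04]
tcp_pos [0.12958148 0.55941431 0.22129788]
tool_rot [ 1.13635832e-01  9.93521812e-01 -1.10833484e-03 -2.80971882e-04]
ft_force [ 0.26882525  0.96966948 -0.26933447]
ft_torque [-0.00809167 -0.01541319 -0.039121  ]
gripper_width 0.09398670146224014
top {'K': array([[417.18149971,   0.        , 254.96981918],
       [  0.        , 417.18149971, 192.53083177],
       [  0.        ,   0.        ,   1.        ]]), 'extrinsics': array([[ 1.33130884e-02, -9.99909315e-01,  2.03069493e-03,
        -3.35358501e-02],
       [ 9.85258897e-01,  1.34643729e-02,  1.70539196e-01,
        -5.37431166e-01],
       [-1.70551073e-01, -2.69643155e-04,  9.85348801e-01,
        -1.12745375e+00],
       [ 0.00000000e+00,  0.00000000e+00,  0.00000000e+00,
         1.00000000e+00]])}
side {'K': array([[369.88047488,   0.        , 255.78421704],
       [  0.        , 369.88047488, 187.66274462],
       [  0.        ,   0.        ,   1.        ]]), 'extrinsics': array([[ 0.91472033, -0.40397314,  0.00961369, -0.49980327],
       [ 0.3028077 ,  0.70101589,  0.64566571, -0.19438046],
       [-0.26757095, -0.58769246,  0.76355967, -1.02541666],
       [ 0.        ,  0.        ,  0.        ,  1.        ]])}
```

View pics/top0.png

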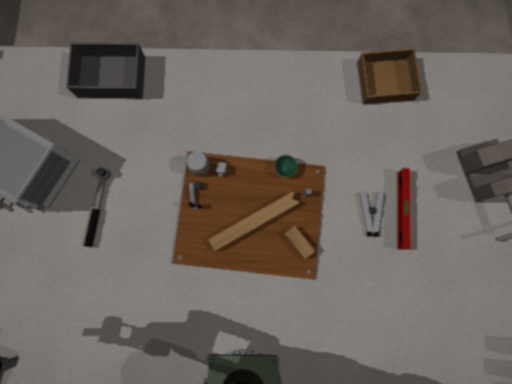

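View pics/side0.png

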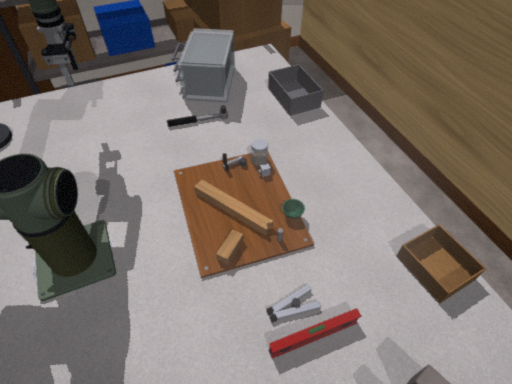

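```bash
cat > h.py <<'E'
import numpy as np, cv2
from workcell import monitor, eyes, order, r
def proj(n,p):
    c=eyes.get_calibration(n); q=c["extrinsics"]@np.r_[p,1.]; k=c["K"]
    return np.array([k[0,0]*q[0]/-q[2]+k[0,2], k[1,1]*-q[1]/-q[2]+k[1,2]])
def ray(n,uv,z):
    c=eyes.get_calibration(n); k=c["K"];E=c["extrinsics"]
    d=np.array([(uv[0]-k[0,2])/k[0,0],-(uv[1]-k[1,2])/k[1,1],-1.])
    R=E[:3,:3];o=-R.T@E[:3,3];d=R.T@d
    return o+d*(z-o[2])/d[2]
E
python3 - <<'E'
from h import *
a=cv2.imread("pics/top0.png");b=cv2.imread("pics/side0.png")
cv2.imwrite("pics/topc.png",cv2.resize(a[140:290,160:340],None,fx=4.4,fy=4,interpolation=cv2.INTER_CUBIC)[:600,:800] if 0 else cv2.resize(a[145:285,165:345],None,fx=4.2,fy=4.2,interpolation=cv2.INTER_CUBIC))
cv2.imwrite("pics/sidec.png",cv2.resize(b[130:280,165:325],None,fx=4,fy=4,interpolation=cv2.INTER_CUBIC))
print(proj("side",[.13,.56,.22]),proj("top",[.13,.56,.22]))
hsv=cv2.cvtColor(a,cv2.COLOR_BGR2HSV)
for p in[(187,150),(326,163),(317,277),(173,263)]: print(ray("top",p,.012))
E
```

```text
[72.55908681 72.70028271] [ -9.42748805 355.41895568]
[0.66822866 0.17574194 0.012     ]
[ 0.63450864 -0.23344915  0.012     ]
[ 0.3061825  -0.20309154  0.012     ]
[0.3394366  0.20161543 0.012     ]
```

View pics/topc.png

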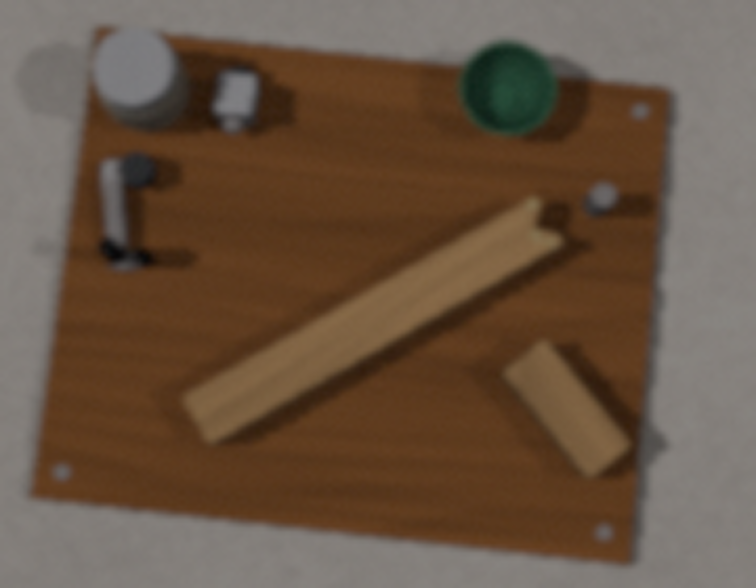

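View pics/sidec.png

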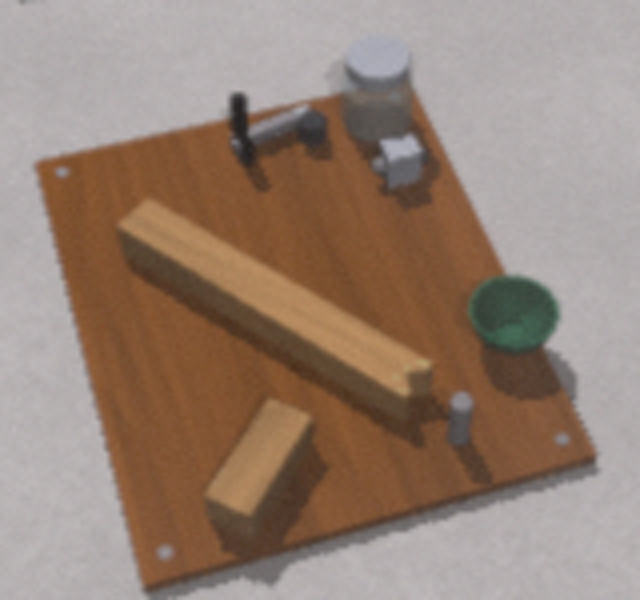

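```bash
python3 - <<'E'
from h import *
a=cv2.imread("pics/top0.png")
hsv=cv2.cvtColor(a,cv2.COLOR_BGR2HSV)
crop=hsv[145:285,165:345]
for n,(x,y) in dict(board=(300,350),rail=(370,320),post=(603,195),piv=(137,170),peg=(110,248),peg2=(138,256),arm=(115,210),stop=(238,95)).items():
    print(n,crop[int(y/4.2),int(x/4.2)])
m=((hsv[...,0]<20)&(hsv[...,1]>90)).astype(np.uint8)*255
m[:140]=0;m[290:]=0;m[:,:165]=0;m[:,345:]=0
m=cv2.morphologyEx(m,cv2.MORPH_CLOSE,np.ones((5,5)))
cs,_=cv2.findContours(m,cv2.RETR_EXTERNAL,cv2.CHAIN_APPROX_NONE)
c=max(cs,key=cv2.contourArea)
box=cv2.boxPoints(cv2.minAreaRect(c));print(box)
ap=cv2.approxPolyDP(cv2.convexHull(c),4,True);print(ap.reshape(-1,2))
for p in ap.reshape(-1,2): print(p,ray("top",p+.0,.012))
w=(hsv[...,2]>105)&(hsv[...,1]>70)&(m>0)
w=w.astype(np.uint8)*255
cs,_=cv2.findContours(w,cv2.RETR_EXTERNAL,cv2.CHAIN_APPROX_NONE)
for c in cs:
    if cv2.contourArea(c)>50:
        print(cv2.contourArea(c)); R=cv2.minAreaRect(c);print(R)
        for p in cv2.boxPoints(R): print(p,ray("top",p,.044))
E
```

```text
board [ 16 124 130]
rail [ 16 121 129]
post [  0  10 104]
piv [90 11 45]
peg [90 39 13]
peg2 [ 0 44 29]
arm [ 8 10 99]
stop [120   6 128]
[[172.23172 262.91467]
 [184.71951 150.5244 ]
 [326.85367 166.31708]
 [314.36588 278.70734]]
[[186 166]
 [205 154]
 [322 166]
 [314 278]
 [174 263]]
[186 166] [0.61981726 0.17668006 0.012     ]
[205 154] [0.65680871 0.12229498 0.012     ]
[322 166] [ 0.62531346 -0.22158521  0.012     ]
[314 278] [ 0.30332697 -0.19466245  0.012     ]
[174 263] [0.33947406 0.19880366 0.012     ]
333.5
((299.4897155761719, 241.72259521484375), (32.311180114746094, 11.547638893127441), 51.009010314941406)
[284.83698 232.79861] [ 0.42604532 -0.11059807  0.044     ]
[293.81232 225.53287] [ 0.44655323 -0.13553852  0.044     ]
[314.14246 250.64658] [ 0.37808043 -0.1913367   0.044     ]
[305.1671  257.91232] [ 0.35798254 -0.16648065  0.044     ]
1122.5
((252.89999389648438, 220.69998168945312), (13.023645401000977, 96.37498474121094), 60.2551155090332)
[207.83076 238.95384] [0.40618978 0.10229807 0.044     ]
[291.5077  191.13844] [ 0.54360922 -0.12928635  0.044     ]
[297.96924 202.44612] [ 0.51161452 -0.1473776   0.044     ]
[214.2923  250.26152] [0.37545288 0.08351101 0.044     ]
```

```bash
python3 - <<'E'
from h import *
T=lambda x,y:((x+.5)/4.2-.5+165,(y+.5)/4.2-.5+145)
S=lambda x,y:((x+.5)/4-.5+165,(y+.5)/4-.5+130)
for n,x,y,z in [("scTR",641,110,.013),("scBL",62,472,.013),("scBR",604,532,.013),("cTR",668,88,.012),("cTL",97,28,.012),("cBL",31,496,.012),("cBR",634,563,.012),
 ("post",604,191,.057),("railFL",182,403,.044),("railFR",210,443,.044),("railNL",537,197,.044),("railNR",563,240,.044),
 ("piv",138,168,.03),("pegtop",110,250,.072),("stoptop",242,85,.046),("bowl",508,88,.04)]:
    print("top",n,ray("top",T(x,y),z).round(4))
for n,x,y,z in [("scTL",62,172,.013),("scBL",165,552,.013),("scBR",562,439,.013),("cBL",148,590,.012),("cBR",596,461,.012),("cTL",38,162,.012),("post",461,399,.057),
("pegtop",238,97,.072),("railF-x",120,230,.044),("railF+x",150,200,.044),("railN+x",430,366,.044),("railN-x",408,394,.044),("piv",313,120,.03)]:
    print("side",n,ray("side",S(x,y),z).round(4))
E
```

```text
top scTR [ 0.6105 -0.2073  0.013 ]
top scBL [0.3563 0.1842 0.013 ]
top scBR [ 0.3216 -0.1791  0.013 ]
top cTR [ 0.6267 -0.2265  0.012 ]
top cTL [0.6643 0.1735 0.012 ]
top cBL [0.3402 0.2045 0.012 ]
top cBR [ 0.3016 -0.199   0.012 ]
top post [ 0.5449 -0.1754  0.057 ]
top railFL [0.4017 0.1018 0.044 ]
top railFR [0.3759 0.0826 0.044 ]
top railNL [ 0.5425 -0.132   0.044 ]
top railNR [ 0.5136 -0.1493  0.044 ]
top piv [0.5614 0.1385 0.03  ]
top pegtop [0.4987 0.1488 0.072 ]
top stoptop [0.6165 0.0679 0.046 ]
top bowl [ 0.6184 -0.1128  0.04  ]
side scTL [0.3546 0.1827 0.013 ]
side scBL [ 0.32   -0.1799  0.013 ]
side scBR [ 0.6084 -0.2081  0.013 ]
side cBL [ 0.3008 -0.2013  0.012 ]
side cBR [ 0.6221 -0.2332  0.012 ]
side cTL [0.3397 0.2024 0.012 ]
side post [ 0.5419 -0.1741  0.057 ]
side pegtop [0.5004 0.1502 0.072 ]
side railF-x [0.3745 0.0774 0.044 ]
side railF+x [0.4054 0.0975 0.044 ]
side railN+x [ 0.5386 -0.1324  0.044 ]
side railN-x [ 0.514  -0.1479  0.044 ]
side piv [0.5612 0.1409 0.03  ]
```

```bash
cat >> h.py <<'E'
from scipy.spatial.transform import Rotation as Ro
PHI=-0.095; EX=np.array([np.cos(PHI),np.sin(PHI)]); EY=np.array([-np.sin(PHI),np.cos(PHI)])
def yaw(s):
    x=Ro.from_quat(s["tool_rot"]).as_matrix()[:,0]; return np.arctan2(x[1],x[0])
def plan(t,y):
    s=monitor.get_state(); a=yaw(s)
    dy=-(y-a+np.pi)%(2*np.pi) if 0 else -((y-a+np.pi)%(2*np.pi)-np.pi)
    R=Ro.from_quat(s["tool_rot"]).as_matrix(); d=np.array(t)-s["tcp_pos"]
    print("t",round(s["t"],2),"tcp",s["tcp_pos"].round(4),"yaw",round(a,4),"F",s["ft_force"].round(2),"w",s["gripper_width"])
    print("yaw units",np.degrees(dy)/10,"lin units now",(R.T@d/.04).round(3))
    print("lin units after yaw",((R@Ro.from_euler("z",dy).as_matrix()).T@d/.04).round(3))
E
python3 -c "
from h import *
plan([.4501,-.0116,.22],2.110)"
```

```text
t 0.1 tcp [0.1296 0.5595 0.2214] yaw 2.9138 F [0.77 0.24 1.  ] w 0.09398674137587383
yaw units 4.605245791444117 lin units now [-11.029 -12.099   0.057]
lin units after yaw [-16.365  -0.456   0.057]
```

Request:
{"op": "apply_moves", "data": {
  "rows": [
    {"linear":[0,0,0],"yaw":0.9},
    {"linear":[0,0,0],"yaw":0.9},
    {"linear":[0,0,0],"yaw":0.9},
    {"linear":[0,0,0],"yaw":0.9},
    {"linear":[0,0,0],"yaw":0.9}
  ],
  "hand": -1
}}

```text
t: 0.72
tcp_pos: [0.1297, 0.5597, 0.2217]
tool_rot: [0.487, 0.873, -0.001, 0.0]
ft_force: [-0.9, -0.4, -0.1]
gripper_width: 0.0939
```

```bash
python3 -c "
from h import *
plan([.4501,-.0116,.22],2.110)"
```

```text
t 0.72 tcp [0.1297 0.5597 0.2217] yaw 2.1232 F [-0.94 -0.4  -0.12] w 0.09387740492704717
yaw units 0.07581816186858852 lin units now [-16.362  -0.676   0.058]
lin units after yaw [-16.369  -0.46    0.058]
```

Request:
{"op": "apply_moves", "data": {
  "rows": [
    {"linear":[-0.9,0,0],"yaw":0.05},
    {"linear":[-0.9,0,0],"yaw":0},
    {"linear":[-0.9,0,0],"yaw":0},
    {"linear":[-0.9,0,0],"yaw":0},
    {"linear":[-0.9,-0.2,0],"yaw":0},
    {"linear":[-0.9,-0.2,0],"yaw":0},
    {"linear":[-0.9,0,0],"yaw":0},
    {"linear":[-0.9,0,0],"yaw":0},
    {"linear":[-0.9,0,0],"yaw":0},
    {"linear":[-0.9,0,0],"yaw":0}
  ]
}}

```text
t: 1.98
tcp_pos: [0.3044, 0.2437, 0.2221]
tool_rot: [0.489, 0.872, -0.0, -0.0]
ft_force: [-0.2, -0.1, 0.1]
gripper_width: 0.094
```

Request:
{"op": "apply_moves", "data": {
  "rows": [
    {"linear":[-0.9,0,0],"yaw":0},
    {"linear":[-0.9,0,0],"yaw":0},
    {"linear":[-0.9,0,0],"yaw":0},
    {"linear":[-0.9,0,0],"yaw":0},
    {"linear":[-0.9,0,0],"yaw":0},
    {"linear":[-0.9,0,0],"yaw":0},
    {"linear":[-0.9,0,0],"yaw":0},
    {"linear":[-0.9,0,0],"yaw":0},
    {"linear":[0,0,0],"yaw":0}
  ]
}}

```text
t: 3.1
tcp_pos: [0.4551, -0.0024, 0.222]
tool_rot: [0.49, 0.871, -0.0, -0.0]
ft_force: [-0.7, -0.0, 0.4]
gripper_width: 0.0939
```

```bash
python3 -c "
from h import *
plan([.4501,-.0116,.034],2.110)
im=eyes.get_image('side'); cv2.imwrite('pics/s1.png',im[:,:,::-1])
"
```

```text
t 3.1 tcp [ 0.4551 -0.0024  0.222 ] yaw 2.1164 F [-0.69 -0.04  0.38] w 0.09390982684770166
yaw units 0.036432003542309535 lin units now [-0.135 -0.222  4.701]
lin units after yaw [-0.136 -0.221  4.701]
```

View pics/s1.png

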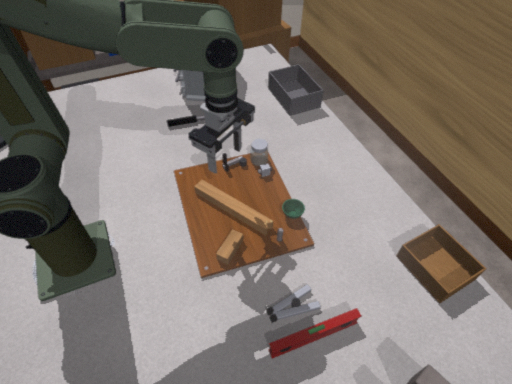

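Request:
{"op": "apply_moves", "data": {
  "rows": [
    {"linear":[-0.14,-0.22,0.5],"yaw":0.04},
    {"linear":[0,0,0.8],"yaw":0},
    {"linear":[0,0,0.8],"yaw":0},
    {"linear":[0,0,0.8],"yaw":0},
    {"linear":[0,0,0.8],"yaw":0},
    {"linear":[0,0,0.5],"yaw":0},
    {"linear":[0,0,0.3],"yaw":0},
    {"linear":[0,0,0.2],"yaw":0},
    {"linear":[0,0,0],"yaw":0}
  ]
}}

```text
t: 4.28
tcp_pos: [0.4498, -0.0099, 0.0344]
tool_rot: [0.492, 0.871, -0.0, -0.0]
ft_force: [-0.5, 0.7, 0.3]
gripper_width: 0.0938
```

```bash
python3 -c "
from h import *
plan([.4501,-.0116,.034],2.110)
im=eyes.get_image('side'); cv2.imwrite('pics/s2.png',cv2.resize(im[130:280,165:325,::-1],None,fx=4,fy=4))
"
```

```text
t 4.28 tcp [ 0.4498 -0.0099  0.0344] yaw 2.1131 F [-0.54  0.65  0.32] w 0.09383656386905605
yaw units 0.01755997958738786 lin units now [-0.04  -0.015  0.01 ]
lin units after yaw [-0.04  -0.015  0.01 ]
```

View pics/s2.png

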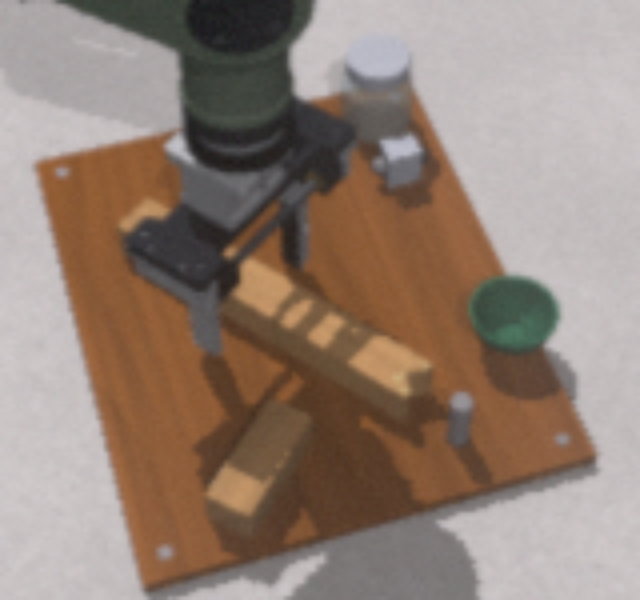

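Request:
{"op": "apply_moves", "data": {
  "rows": [
    {"linear":[0,0,0]},
    {"linear":[0,0,0]},
    {"linear":[0,0,0]},
    {"linear":[0,0,0]},
    {"linear":[0,0,0]},
    {"linear":[0,0,0]}
  ],
  "hand": 1,
  "squeeze": 10
}}

```text
invalid input
```

```bash
python3 -c "
from h import *
plan([.4501,-.0116,.034],2.110)
im=eyes.get_image('top'); cv2.imwrite('pics/t2.png',cv2.resize(im[145:285,165:345,::-1],None,fx=4.2,fy=4.2,interpolation=cv2.INTER_CUBIC))
"
```

```text
t 4.33 tcp [ 0.4503 -0.0101  0.0348] yaw 2.1129 F [0.16 0.58 1.01] w 0.09385045692587186
yaw units 0.016736817274876345 lin units now [-0.029 -0.024  0.021]
lin units after yaw [-0.029 -0.024  0.021]
```

View pics/t2.png

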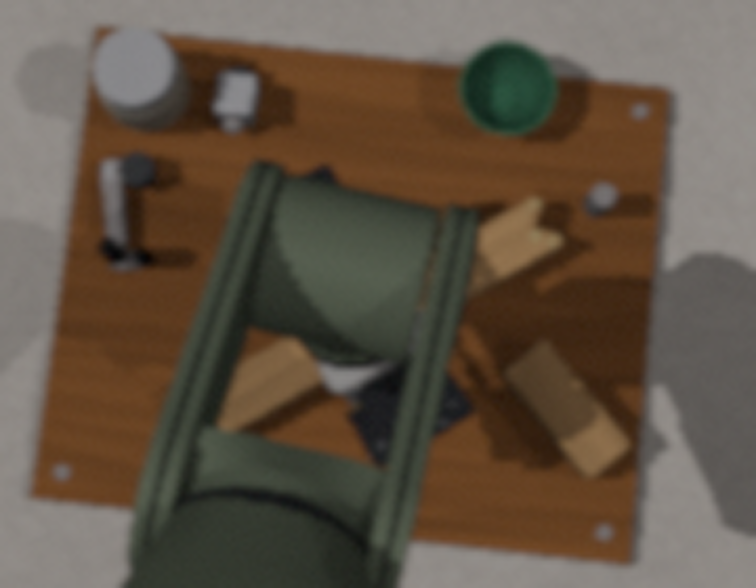

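The picture shows the gripper over the rail; the notch (≈540,225 in the crop) faces the post (603,195). Rows need a yaw entry.

Request:
{"op": "apply_moves", "data": {
  "rows": [
    {"linear":[0,0,0],"yaw":0},
    {"linear":[0,0,0],"yaw":0},
    {"linear":[0,0,0],"yaw":0},
    {"linear":[0,0,0],"yaw":0},
    {"linear":[0,0,0],"yaw":0},
    {"linear":[0,0,0],"yaw":0},
    {"linear":[0,0,0],"yaw":0},
    {"linear":[0,0,0],"yaw":0}
  ],
  "hand": 1,
  "squeeze": 10
}}

```text
t: 5.38
tcp_pos: [0.45, -0.0102, 0.0344]
tool_rot: [0.492, 0.871, 0.0, 0.0]
ft_force: [1.3, 0.1, -0.2]
gripper_width: 0.0357
```

```bash
python3 -c "
from h import *
s=monitor.get_state();a=yaw(s);d=np.array([np.cos(a),np.sin(a)]);P=np.array([.5435,-.175])
v=P-s['tcp_pos'][:2]
R=Ro.from_quat(s['tool_rot']).as_matrix()
print(s,'post in tool axes mm',R.T@np.r_[v,0]*1e3,'F tool',R.T@s['ft_force'])
"
```

```text
{'t': 5.375, 'joint_pos': array([-2.15403241e-01,  2.03796404e-01,  1.99309546e+00,  6.50482745e-05,
        9.44597422e-01, -7.57335608e-01]), 'qd': array([ 0.00113252, -0.00103511, -0.00047921, -0.00058967,  0.00096754,
        0.00021565]), 'tau': array([-1.25219445e-01, -2.95836478e+01, -2.06049281e+01, -3.89794575e-02,
        1.67564163e-01,  1.30015612e-02]), 'tcp_pos': array([ 0.4500338 , -0.01020966,  0.03443936]), 'tool_rot': array([4.92057018e-01, 8.70562972e-01, 4.04107857e-05, 4.16285713e-05]), 'ft_force': array([ 1.34645272,  0.10014823, -0.2161944 ]), 'ft_torque': array([-0.00254443, -0.0770225 ,  0.05926749]), 'gripper_width': 0.03574738959247459} post in tool axes mm [-1.89387471e+02 -4.91662548e+00  5.64784253e-03] F tool [-0.60863877  1.20517916  0.21634848]
```

Request:
{"op": "apply_moves", "data": {
  "rows": [
    {"linear":[0,-0.06,0],"yaw":0},
    {"linear":[-0.1,-0.06,0],"yaw":0},
    {"linear":[-0.15,0,0],"yaw":0},
    {"linear":[-0.15,0,0],"yaw":0},
    {"linear":[-0.15,0,0],"yaw":0},
    {"linear":[-0.1,0,0],"yaw":0},
    {"linear":[0,0,0],"yaw":0},
    {"linear":[0,0,0],"yaw":0}
  ]
}}

```text
t: 6.38
tcp_pos: [0.4595, -0.0353, 0.0345]
tool_rot: [0.492, 0.871, -0.0, 0.0]
ft_force: [0.1, -1.3, -0.3]
gripper_width: 0.0362
```

```bash
cat >>h.py <<'E'
def st():
    s=monitor.get_state();a=yaw(s);P=np.array([.5435,-.175]);v=P-s['tcp_pos'][:2]
    R=Ro.from_quat(s['tool_rot']).as_matrix()
    print('t',s['t'],'tcp',s['tcp_pos'].round(4),'rel ang',round(a-PHI-np.pi/2,4),'post mm',(R.T@np.r_[v,0]*1e3).round(1),'F tool',(R.T@s['ft_force']).round(1),'Tq',(R.T@s['ft_torque']).round(2),'w',round(s['gripper_width'],4))
def snap(n,name):
    im=eyes.get_image(n)[...,::-1]
    cv2.imwrite(f"pics/{name}.png",cv2.resize(im[145:285,165:345] if n=="top" else im[130:280,165:325],None,fx=4,fy=4,interpolation=cv2.INTER_CUBIC))
E
python3 -c "
from h import *
snap('top','t3');st();snap('side','s3');st()"
```

```text
t 6.425 tcp [ 0.4594 -0.0351  0.0344] rel ang 0.6371 post mm [-1.632e+02 -1.000e-01  1.000e-01] F tool [-0.5  0.1  0.9] Tq [ 0.06 -0.07 -0.01] w 0.036
t 6.475 tcp [ 0.4593 -0.035   0.0344] rel ang 0.637 post mm [-1.633e+02 -1.000e-01  1.000e-01] F tool [-0.7 -0.   0.5] Tq [ 0.12 -0.08  0.04] w 0.0358
```

View pics/t3.png

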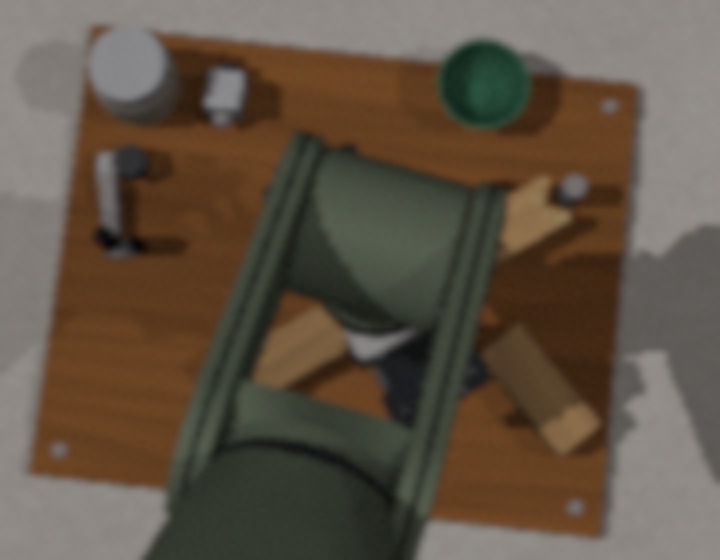

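View pics/s3.png

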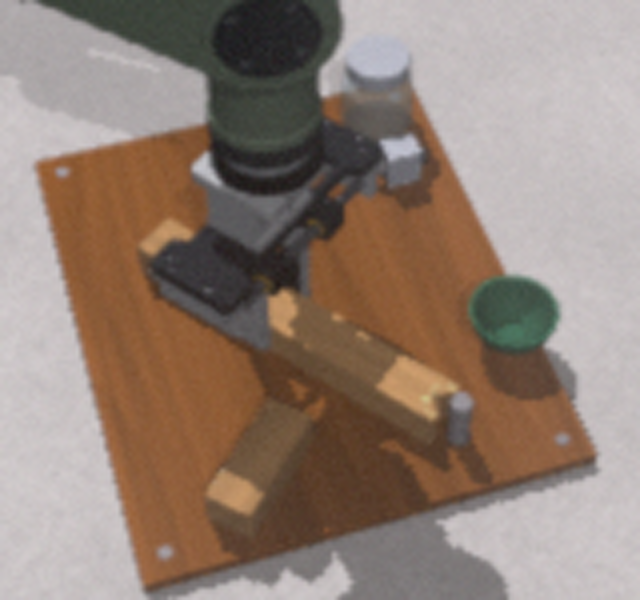

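Request:
{"op": "apply_moves", "data": {
  "rows": [
    {"linear":[-0.08,0,0],"yaw":0},
    {"linear":[-0.08,0,0],"yaw":0},
    {"linear":[-0.04,0,0],"yaw":0},
    {"linear":[0,0,0],"yaw":0}
  ]
}}

```text
t: 6.98
tcp_pos: [0.4636, -0.0421, 0.0344]
tool_rot: [0.492, 0.871, -0.0, 0.0]
ft_force: [-0.3, 0.2, 0.9]
gripper_width: 0.036
```

```bash
python3 -c "
from h import *
st()"
```

```text
t 6.975 tcp [ 0.4636 -0.0421  0.0344] rel ang 0.6368 post mm [-1.551e+02 -0.000e+00  1.000e-01] F tool [ 0.3 -0.2 -0.9] Tq [ 0.07  0.   -0.02] w 0.036
```

Request:
{"op": "apply_moves", "data": {
  "rows": [
    {"linear":[-0.03,0,0],"yaw":0},
    {"linear":[-0.03,0,0],"yaw":0},
    {"linear":[0,0,0],"yaw":0}
  ]
}}

```text
t: 7.35
tcp_pos: [0.4647, -0.0441, 0.0344]
tool_rot: [0.492, 0.871, -0.0, 0.0]
ft_force: [-0.4, 0.0, 0.4]
gripper_width: 0.0363
```

```bash
python3 -c "
from h import *
st()"
```

```text
t 7.35 tcp [ 0.4647 -0.0441  0.0344] rel ang 0.637 post mm [-1.528e+02 -1.000e-01  0.000e+00] F tool [ 0.3 -0.3 -0.4] Tq [0.1  0.13 0.  ] w 0.0363
```

Request:
{"op": "apply_moves", "data": {
  "rows": [
    {"linear":[-0.025,0,0],"yaw":0},
    {"linear":[-0.025,0,0],"yaw":0},
    {"linear":[0,0,0],"yaw":0}
  ]
}}

```text
t: 7.72
tcp_pos: [0.4658, -0.0458, 0.0344]
tool_rot: [0.492, 0.871, -0.0, 0.0]
ft_force: [-0.3, 0.5, 0.1]
gripper_width: 0.036
```

Request:
{"op": "apply_moves", "data": {
  "rows": [
    {"linear":[-0.025,0,0],"yaw":0},
    {"linear":[0,0,0],"yaw":0}
  ]
}}

```text
t: 7.98
tcp_pos: [0.4658, -0.0459, 0.0344]
tool_rot: [0.492, 0.871, 0.0, -0.001]
ft_force: [-2.2, 3.7, 3.6]
gripper_width: 0.0359
```

Request:
{"op": "apply_moves", "data": {
  "rows": [
    {"linear":[-0.025,0,0],"yaw":0},
    {"linear":[0,0,0],"yaw":0}
  ]
}}

```text
t: 8.22
tcp_pos: [0.4658, -0.046, 0.0344]
tool_rot: [0.492, 0.87, 0.001, -0.002]
ft_force: [-3.1, 5.6, 5.5]
gripper_width: 0.0361
```

```bash
python3 -c "
from h import *
st()"
```

```text
t 8.225 tcp [ 0.4658 -0.046   0.0344] rel ang 0.6363 post mm [-1.506e+02  1.000e-01 -5.000e-01] F tool [ 6.4  0.2 -5.4] Tq [-0.12  1.21  0.03] w 0.0361
```

Request:
{"op": "apply_moves", "data": {
  "rows": [
    {"linear":[-0.012,0,-0.01],"yaw":0},
    {"linear":[-0.001,0.066,0],"yaw":0.1},
    {"linear":[-0.001,0.066,0],"yaw":0.1},
    {"linear":[-0.001,0.066,0],"yaw":0.1},
    {"linear":[0,0,0],"yaw":0}
  ]
}}

```text
t: 8.85
tcp_pos: [0.4718, -0.0428, 0.0344]
tool_rot: [0.515, 0.857, -0.0, -0.003]
ft_force: [-5.3, 3.7, 4.7]
gripper_width: 0.036
```

```bash
python3 -c "
from h import *
st()"
```

```text
t 8.85 tcp [ 0.4718 -0.0428  0.0344] rel ang 0.5849 post mm [-150.4    1.1   -0.6] F tool [ 5.8 -2.9 -4.7] Tq [0.48 1.15 0.01] w 0.036
```

Request:
{"op": "apply_moves", "data": {
  "rows": [
    {"linear":[-0.002,0.1,0],"yaw":0.15},
    {"linear":[-0.002,0.1,0],"yaw":0.15},
    {"linear":[-0.002,0.1,0],"yaw":0.15},
    {"linear":[-0.002,0.1,0],"yaw":0.15},
    {"linear":[0,0,0],"yaw":0}
  ]
}}

```text
t: 9.48
tcp_pos: [0.4864, -0.0359, 0.0344]
tool_rot: [0.559, 0.829, -0.0, -0.003]
ft_force: [-5.0, 4.6, 5.5]
gripper_width: 0.0358
```

```bash
python3 -c "
from h import *
st()"
```

```text
t 9.475 tcp [ 0.4864 -0.0359  0.0344] rel ang 0.4795 post mm [-150.3    0.8   -0.6] F tool [ 6.2 -2.9 -5.5] Tq [0.58 1.08 0.14] w 0.0358
```

Request:
{"op": "apply_moves", "data": {
  "rows": [
    {"linear":[-0.002,0.1,0],"yaw":0.15},
    {"linear":[-0.002,0.1,0],"yaw":0.15},
    {"linear":[-0.002,0.1,0],"yaw":0.15},
    {"linear":[-0.002,0.1,0],"yaw":0.15},
    {"linear":[-0.002,0.1,0],"yaw":0.15},
    {"linear":[-0.002,0.1,0],"yaw":0.15},
    {"linear":[0,0,0],"yaw":0}
  ]
}}

```text
t: 10.35
tcp_pos: [0.5096, -0.0288, 0.0343]
tool_rot: [0.623, 0.783, -0.0, -0.002]
ft_force: [-4.7, 6.2, 3.6]
gripper_width: 0.0362
```

```bash
python3 -c "
from h import *
st();snap('side','s4')"
```

```text
t 10.35 tcp [ 0.5096 -0.0288  0.0343] rel ang 0.3218 post mm [-1.501e+02  1.000e-01 -5.000e-01] F tool [ 7.1 -3.2 -3.5] Tq [0.6  0.97 0.24] w 0.0362
```

View pics/s4.png

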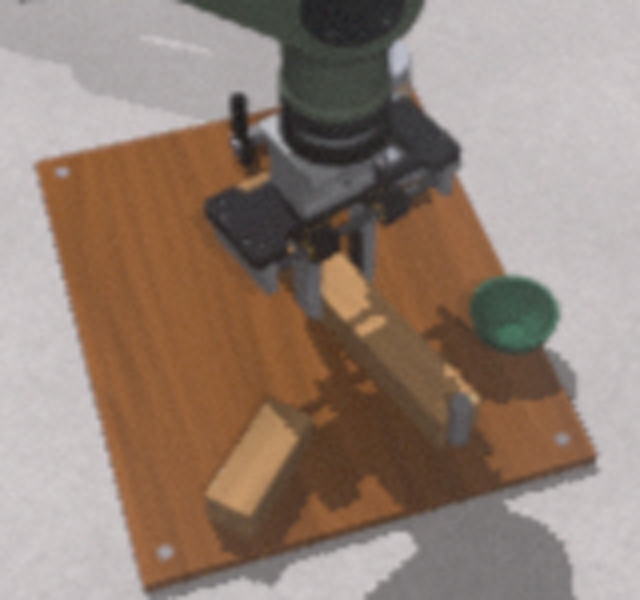

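Request:
{"op": "apply_moves", "data": {
  "rows": [
    {"linear":[-0.001,0.1,0],"yaw":0.15},
    {"linear":[-0.001,0.1,0],"yaw":0.15},
    {"linear":[-0.001,0.1,0],"yaw":0.15},
    {"linear":[-0.001,0.1,0],"yaw":0.15},
    {"linear":[-0.001,0.1,0],"yaw":0.15},
    {"linear":[0,0,0],"yaw":0}
  ]
}}

```text
t: 11.15
tcp_pos: [0.5297, -0.0257, 0.0343]
tool_rot: [0.673, 0.74, -0.0, -0.002]
ft_force: [-2.9, 5.1, 3.5]
gripper_width: 0.036
```

```bash
python3 -c "
from h import *
st()"
```

```text
t 11.15 tcp [ 0.5297 -0.0257  0.0343] rel ang 0.1904 post mm [-150.    -0.5   -0.4] F tool [ 5.3 -2.4 -3.5] Tq [0.58 0.82 0.4 ] w 0.036
```

Request:
{"op": "apply_moves", "data": {
  "rows": [
    {"linear":[-0.006,0.1,0],"yaw":0.17},
    {"linear":[-0.003,0.1,0],"yaw":0.17},
    {"linear":[-0.002,0.08,0],"yaw":0.14},
    {"linear":[-0.001,0.05,0],"yaw":0.08},
    {"linear":[0,0,0],"yaw":0}
  ]
}}

```text
t: 11.78
tcp_pos: [0.5437, -0.0251, 0.0343]
tool_rot: [0.708, 0.706, 0.0, -0.001]
ft_force: [-0.7, 6.4, 0.5]
gripper_width: 0.0354
```

```bash
python3 -c "
from h import *
st()"
```

```text
t 11.775 tcp [ 0.5437 -0.0251  0.0343] rel ang 0.0932 post mm [-149.9    0.    -0.4] F tool [ 6.4 -0.7 -0.5] Tq [0.29 0.89 0.19] w 0.0354
```

Request:
{"op": "apply_moves", "data": {
  "rows": [
    {"linear":[-0.001,0.033,0],"yaw":0.05},
    {"linear":[-0.001,0.033,0],"yaw":0.05},
    {"linear":[-0.001,0.033,0],"yaw":0.05},
    {"linear":[0,0,0],"yaw":0}
  ]
}}

```text
t: 12.28
tcp_pos: [0.5475, -0.0252, 0.0343]
tool_rot: [0.717, 0.697, 0.0, -0.001]
ft_force: [-1.4, 5.5, 1.0]
gripper_width: 0.036
```

```bash
python3 -c "
from h import *
st();snap('side','s5')"
```

```text
t 12.275 tcp [ 0.5475 -0.0252  0.0343] rel ang 0.0672 post mm [-149.9    0.2   -0.4] F tool [ 5.4 -1.6 -1. ] Tq [0.38 0.93 0.14] w 0.036
```

Request:
{"op": "apply_moves", "data": {
  "rows": [
    {"linear":[-0.001,0.033,0],"yaw":0.05},
    {"linear":[0,0,0],"yaw":0}
  ]
}}

```text
t: 12.58
tcp_pos: [0.5488, -0.0252, 0.0343]
tool_rot: [0.72, 0.694, 0.0, -0.001]
ft_force: [-0.6, 6.8, 0.4]
gripper_width: 0.0361
```

```bash
python3 -c "
from h import *
st()"
```

```text
t 12.575 tcp [ 0.5488 -0.0252  0.0343] rel ang 0.0584 post mm [-1.499e+02  1.000e-01 -4.000e-01] F tool [ 6.8 -0.8 -0.4] Tq [0.34 0.9  0.17] w 0.0361
```

View pics/s5.png

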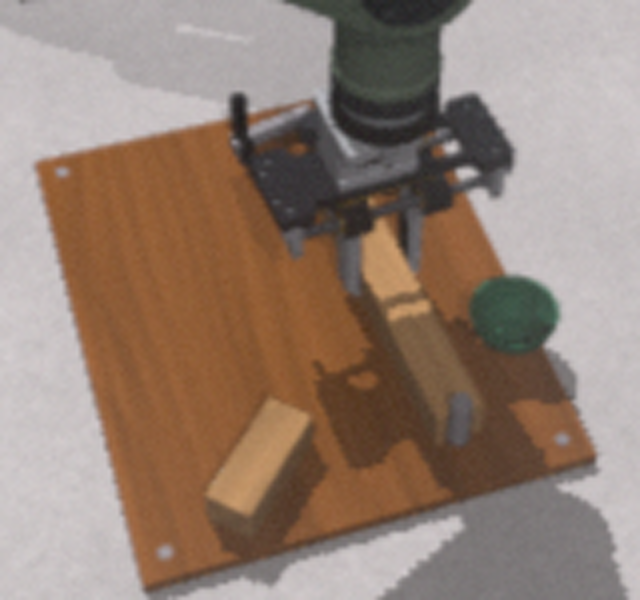

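Request:
{"op": "apply_moves", "data": {
  "rows": [
    {"linear":[0,0.033,0],"yaw":0.05},
    {"linear":[0,0,0],"yaw":0}
  ]
}}

```text
t: 12.82
tcp_pos: [0.5502, -0.0252, 0.0343]
tool_rot: [0.723, 0.691, 0.0, -0.001]
ft_force: [-1.8, 6.0, 1.1]
gripper_width: 0.0357
```

Request:
{"op": "apply_moves", "data": {
  "rows": [
    {"linear":[0,0.033,0],"yaw":0.05},
    {"linear":[0,0,0],"yaw":0}
  ]
}}

```text
t: 13.08
tcp_pos: [0.5515, -0.0253, 0.0343]
tool_rot: [0.726, 0.688, 0.0, -0.001]
ft_force: [-1.5, 6.1, 1.4]
gripper_width: 0.0357
```

```bash
python3 -c "
from h import *
st()"
```

```text
t 13.075 tcp [ 0.5515 -0.0253  0.0343] rel ang 0.0409 post mm [-1.499e+02  1.000e-01 -4.000e-01] F tool [ 6.  -1.8 -1.3] Tq [0.39 0.93 0.22] w 0.0357
```

Request:
{"op": "apply_moves", "data": {
  "rows": [
    {"linear":[0,0.033,0],"yaw":0.05},
    {"linear":[0,0,0],"yaw":0}
  ]
}}

```text
t: 13.32
tcp_pos: [0.5528, -0.0254, 0.0343]
tool_rot: [0.729, 0.685, 0.0, -0.001]
ft_force: [-1.1, 5.8, 0.9]
gripper_width: 0.0362
```

```bash
python3 -c "
from h import *
st()"
```

```text
t 13.325 tcp [ 0.5528 -0.0254  0.0343] rel ang 0.0321 post mm [-1.499e+02  1.000e-01 -4.000e-01] F tool [ 5.7 -1.5 -0.9] Tq [0.39 0.87 0.19] w 0.0362
```

Request:
{"op": "apply_moves", "data": {
  "rows": [
    {"linear":[0,0.033,0],"yaw":0.05},
    {"linear":[0,0,0],"yaw":0}
  ]
}}

```text
t: 13.58
tcp_pos: [0.5542, -0.0256, 0.0343]
tool_rot: [0.732, 0.681, 0.0, -0.001]
ft_force: [-2.1, 6.3, 1.2]
gripper_width: 0.0362
```

Request:
{"op": "apply_moves", "data": {
  "rows": [
    {"linear":[0,0.033,0],"yaw":0.05},
    {"linear":[0,0,0],"yaw":0}
  ]
}}

```text
t: 13.82
tcp_pos: [0.5555, -0.0256, 0.0343]
tool_rot: [0.735, 0.678, 0.0, -0.001]
ft_force: [-0.7, 5.1, 0.9]
gripper_width: 0.0357
```

```bash
python3 -c "
from h import *
st()"
```

```text
t 13.825 tcp [ 0.5555 -0.0256  0.0343] rel ang 0.0147 post mm [-149.8    0.    -0.4] F tool [ 5.1 -1.2 -0.9] Tq [0.43 0.91 0.16] w 0.0357
```

Request:
{"op": "apply_moves", "data": {
  "rows": [
    {"linear":[0,0.033,0],"yaw":0.05},
    {"linear":[0,0,0],"yaw":0}
  ]
}}

```text
t: 14.08
tcp_pos: [0.5568, -0.0258, 0.0343]
tool_rot: [0.738, 0.675, 0.0, -0.001]
ft_force: [-2.0, 6.1, 1.0]
gripper_width: 0.0359
```

```bash
python3 -c "
from h import *
st()"
```

```text
t 14.075 tcp [ 0.5568 -0.0258  0.0343] rel ang 0.0059 post mm [-149.8    0.    -0.4] F tool [ 5.9 -2.5 -1. ] Tq [0.42 0.89 0.19] w 0.0359
```

Request:
{"op": "apply_moves", "data": {
  "rows": [
    {"linear":[0,0.033,0],"yaw":0.05},
    {"linear":[0,0,0],"yaw":0}
  ]
}}

```text
t: 14.32
tcp_pos: [0.5581, -0.0259, 0.0343]
tool_rot: [0.741, 0.672, 0.0, -0.001]
ft_force: [-1.0, 5.7, 0.9]
gripper_width: 0.0359
```

```bash
python3 -c "
from h import *
st()"
```

```text
t 14.325 tcp [ 0.5581 -0.0259  0.0343] rel ang -0.0028 post mm [-149.8    0.    -0.4] F tool [ 5.6 -1.6 -0.9] Tq [0.44 0.8  0.22] w 0.0359
```

Request:
{"op": "apply_moves", "data": {
  "rows": [
    {"linear":[0,0.033,0],"yaw":0.05},
    {"linear":[0,0,0],"yaw":0}
  ]
}}

```text
t: 14.58
tcp_pos: [0.5582, -0.026, 0.0343]
tool_rot: [0.743, 0.669, -0.001, -0.002]
ft_force: [-5.2, 4.8, 3.5]
gripper_width: 0.036
```

```bash
python3 -c "
from h import *
st();snap('top','t6')"
```

```text
t 14.575 tcp [ 0.5582 -0.026   0.0343] rel ang -0.0103 post mm [-149.8    1.1   -0.3] F tool [ 4.2 -5.7 -3.4] Tq [ 0.91  0.88 -0.09] w 0.036
```

View pics/t6.png

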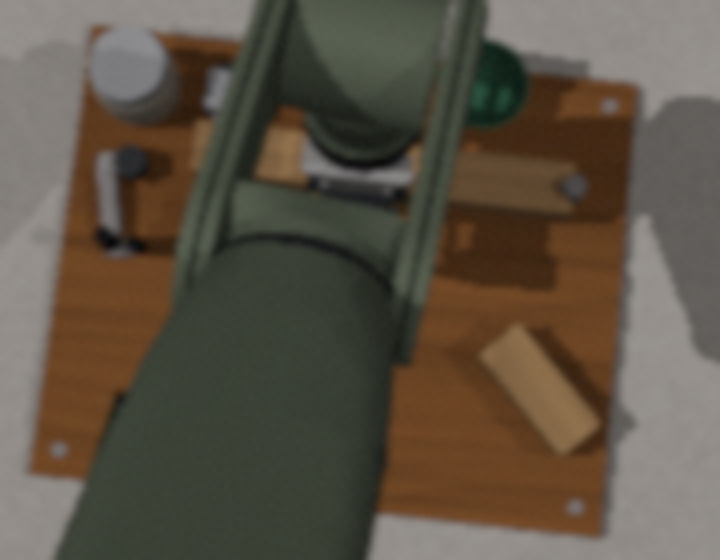

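Request:
{"op": "apply_moves", "data": {
  "rows": [
    {"linear":[-0.012,0.025,0],"yaw":0.03},
    {"linear":[0,0,0],"yaw":0}
  ]
}}

```text
t: 14.88
tcp_pos: [0.5582, -0.0261, 0.0343]
tool_rot: [0.745, 0.667, -0.001, -0.003]
ft_force: [-6.3, 6.2, 7.4]
gripper_width: 0.0356
```

```bash
python3 -c "
from h import *
st()"
```

```text
t 14.875 tcp [ 0.5582 -0.0261  0.0343] rel ang -0.0156 post mm [-149.6    1.8   -0.4] F tool [ 5.5 -7.  -7.4] Tq [ 1.31  0.97 -0.12] w 0.0356
```

Request:
{"op": "apply_moves", "data": {
  "rows": [
    {"linear":[-0.01,0.025,0],"yaw":0.03},
    {"linear":[0,0,0],"yaw":0}
  ]
}}

```text
t: 15.12
tcp_pos: [0.5583, -0.0262, 0.0342]
tool_rot: [0.747, 0.665, -0.002, -0.004]
ft_force: [-8.7, 7.7, 9.5]
gripper_width: 0.0362
```

```bash
python3 -c "
from h import *
st()"
```

```text
t 15.125 tcp [ 0.5583 -0.0262  0.0342] rel ang -0.0207 post mm [-149.5    2.5   -0.5] F tool [ 6.6 -9.6 -9.4] Tq [ 1.73  1.05 -0.09] w 0.0362
```

Request:
{"op": "apply_moves", "data": {
  "rows": [
    {"linear":[0,0.03,-0.03],"yaw":0},
    {"linear":[0,0,0],"yaw":0}
  ]
}}

```text
t: 15.38
tcp_pos: [0.5584, -0.0262, 0.0343]
tool_rot: [0.747, 0.665, -0.003, -0.005]
ft_force: [-8.3, 6.7, 3.9]
gripper_width: 0.0359
```

```bash
python3 -c "
from h import *
st()"
```

```text
t 15.375 tcp [ 0.5584 -0.0262  0.0343] rel ang -0.0207 post mm [-149.5    2.4   -0.5] F tool [ 5.8 -9.  -3.8] Tq [ 1.59  0.97 -0.08] w 0.0359
```

Request:
{"op": "apply_moves", "data": {
  "rows": [
    {"linear":[0,0.03,-0.03],"yaw":0},
    {"linear":[0,0,0],"yaw":0}
  ]
}}

```text
t: 15.62
tcp_pos: [0.5584, -0.0262, 0.0343]
tool_rot: [0.747, 0.665, -0.003, -0.006]
ft_force: [-7.5, 6.6, -0.7]
gripper_width: 0.0364
```

```bash
python3 -c "
from h import *
st()"
```

```text
t 15.625 tcp [ 0.5584 -0.0262  0.0343] rel ang -0.0207 post mm [-149.5    2.4   -0.5] F tool [ 5.6 -8.2  0.8] Tq [1.54 0.95 0.01] w 0.0364
```

Request:
{"op": "apply_moves", "data": {
  "rows": [
    {"linear":[-0.005,0.04,0],"yaw":0},
    {"linear":[0,0,0],"yaw":0}
  ]
}}

```text
t: 15.88
tcp_pos: [0.5585, -0.0262, 0.0343]
tool_rot: [0.747, 0.665, -0.004, -0.007]
ft_force: [-11.8, 7.4, 4.5]
gripper_width: 0.036
```

```bash
python3 -c "
from h import *
st()"
```

```text
t 15.875 tcp [ 0.5585 -0.0262  0.0343] rel ang -0.0207 post mm [-149.5    2.3   -0.5] F tool [  6.  -12.7  -4.3] Tq [2.22 0.93 0.03] w 0.036
```

Request:
{"op": "apply_moves", "data": {
  "rows": [
    {"linear":[-0.005,0.04,-0.01],"yaw":0},
    {"linear":[0,0,0],"yaw":0}
  ]
}}

```text
t: 16.12
tcp_pos: [0.5585, -0.0262, 0.0342]
tool_rot: [0.747, 0.665, -0.005, -0.009]
ft_force: [-12.9, 9.0, 5.2]
gripper_width: 0.0361
```

```bash
python3 -c "
from h import *
st()"
```

```text
t 16.125 tcp [ 0.5585 -0.0262  0.0342] rel ang -0.0207 post mm [-149.5    2.2   -0.6] F tool [  7.5 -14.   -4.9] Tq [2.67 1.   0.02] w 0.0361
```

Request:
{"op": "apply_moves", "data": {
  "rows": [
    {"linear":[0,0.025,-0.01],"yaw":0},
    {"linear":[0,0,0],"yaw":0},
    {"linear":[0,0,0],"yaw":0},
    {"linear":[0,0,0],"yaw":0},
    {"linear":[0,0,0],"yaw":0},
    {"linear":[0,0,0],"yaw":0},
    {"linear":[0,0,0],"yaw":0}
  ]
}}

```text
t: 17.0
tcp_pos: [0.5585, -0.0262, 0.0342]
tool_rot: [0.747, 0.665, -0.006, -0.01]
ft_force: [-14.7, 6.5, 4.5]
gripper_width: 0.0361
```

```bash
python3 -c "
from h import *
st();snap('side','s7');st()"
```

```text
t 17.0 tcp [ 0.5585 -0.0262  0.0342] rel ang -0.0207 post mm [-149.5    2.2   -0.6] F tool [  4.7 -15.5  -4.2] Tq [2.91 0.95 0.05] w 0.0361
t 17.05 tcp [ 0.5586 -0.0262  0.0342] rel ang -0.0206 post mm [-149.5    2.2   -0.6] F tool [  6.  -15.7  -4.7] Tq [2.91 0.93 0.04] w 0.0364
```

View pics/s7.png

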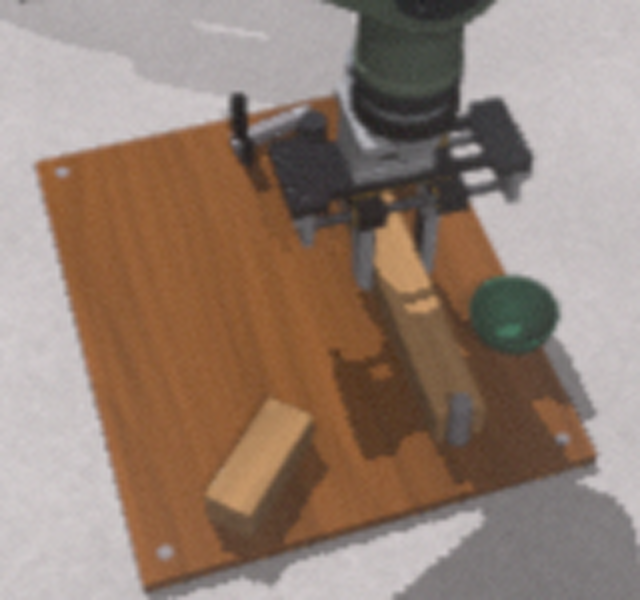

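Request:
{"op": "apply_moves", "data": {
  "rows": [
    {"linear":[0,-0.06,0.02],"yaw":0},
    {"linear":[0,-0.06,0.02],"yaw":0},
    {"linear":[0.01,-0.04,0.02],"yaw":0},
    {"linear":[0.01,0,0],"yaw":0},
    {"linear":[0,0,0],"yaw":0}
  ]
}}

```text
t: 17.68
tcp_pos: [0.5583, -0.0263, 0.0341]
tool_rot: [0.747, 0.665, -0.002, -0.004]
ft_force: [-7.1, 5.6, 3.1]
gripper_width: 0.0354
```

```bash
python3 -c "
from h import *
st()"
```

```text
t 17.675 tcp [ 0.5583 -0.0263  0.0341] rel ang -0.0207 post mm [-149.5    2.4   -0.3] F tool [ 4.7 -7.7 -3.1] Tq [ 1.39  0.85 -0.  ] w 0.0354
```

Request:
{"op": "apply_moves", "data": {
  "rows": [
    {"linear":[0.01,-0.05,0],"yaw":0},
    {"linear":[0.01,-0.05,0],"yaw":0},
    {"linear":[0.01,0,0],"yaw":0},
    {"linear":[0,0,0],"yaw":0}
  ]
}}

```text
t: 18.18
tcp_pos: [0.5581, -0.0263, 0.0353]
tool_rot: [0.747, 0.665, -0.0, -0.0]
ft_force: [-0.1, 2.4, -4.0]
gripper_width: 0.0358
```

```bash
python3 -c "
from h import *
st()"
```

```text
t 18.175 tcp [ 0.5581 -0.0263  0.0353] rel ang -0.021 post mm [-149.4    2.7   -0. ] F tool [ 2.3 -0.4  4. ] Tq [ 0.22  0.74 -0.14] w 0.0358
```

Request:
{"op": "apply_moves", "data": {
  "rows": [
    {"linear":[0,0.01,0.03],"yaw":0},
    {"linear":[0,0,0],"yaw":0}
  ]
}}

```text
t: 18.42
tcp_pos: [0.5582, -0.0263, 0.0343]
tool_rot: [0.747, 0.665, -0.0, -0.001]
ft_force: [-2.5, 4.1, -1.6]
gripper_width: 0.0361
```

```bash
python3 -c "
from h import *
st()"
```

```text
t 18.425 tcp [ 0.5582 -0.0263  0.0343] rel ang -0.0212 post mm [-1.494e+02  2.600e+00 -1.000e-01] F tool [ 3.8 -2.9  1.6] Tq [ 0.57  0.73 -0.01] w 0.0361
```

Request:
{"op": "apply_moves", "data": {
  "rows": [
    {"linear":[0,0,0],"yaw":0},
    {"linear":[0,0,0],"yaw":0},
    {"linear":[0,0,0],"yaw":0},
    {"linear":[0,0,0],"yaw":0}
  ],
  "hand": -0.3
}}

```text
t: 18.92
tcp_pos: [0.5591, -0.0269, 0.0347]
tool_rot: [0.747, 0.665, 0.0, 0.0]
ft_force: [-0.1, -0.2, -0.1]
gripper_width: 0.0608
```

```bash
python3 -c "
from h import *
st();snap('side','s8')"
```

```text
t 18.925 tcp [ 0.5591 -0.0269  0.0347] rel ang -0.0213 post mm [-1.489e+02  1.700e+00  1.000e-01] F tool [-0.2 -0.1  0.1] Tq [ 0.07 -0.06 -0.02] w 0.0608
```

View pics/s8.png

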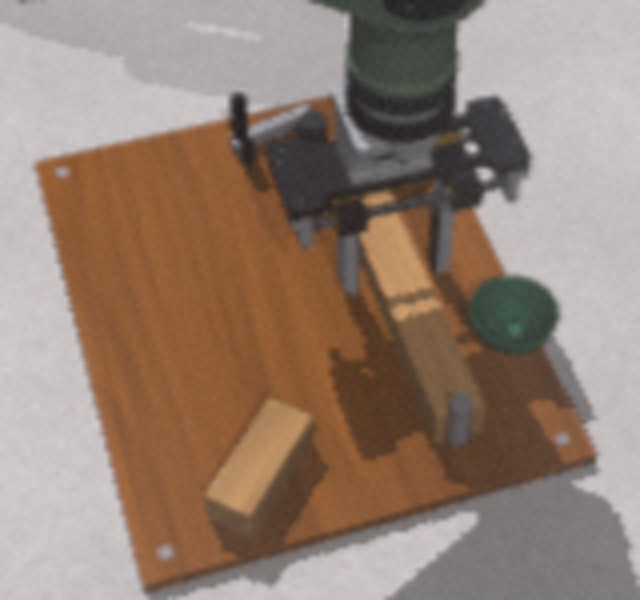

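Request:
{"op": "apply_moves", "data": {
  "rows": [
    {"linear":[0,-0.04,-0.3],"yaw":0},
    {"linear":[0,0,-0.7],"yaw":0},
    {"linear":[0,0,-0.9],"yaw":0},
    {"linear":[0,0,-0.9],"yaw":0},
    {"linear":[0,-0.9,-0.4],"yaw":0},
    {"linear":[0,-0.9,0],"yaw":0},
    {"linear":[0,-0.9,0],"yaw":0},
    {"linear":[-0.5,-0.9,0],"yaw":0},
    {"linear":[-0.8,0,0],"yaw":0},
    {"linear":[0,0,0],"yaw":0}
  ]
}}

```text
t: 20.23
tcp_pos: [0.4081, -0.0625, 0.1635]
tool_rot: [0.748, 0.664, 0.0, 0.001]
ft_force: [-0.4, 0.2, 0.0]
gripper_width: 0.0613
```

```bash
python3 -c "
from h import *
st();snap('side','s9');snap('top','t9')"
```

```text
t 20.225 tcp [ 0.4081 -0.0625  0.1635] rel ang -0.024 post mm [-95.7 147.8   0.4] F tool [ 0.1 -0.4 -0. ] Tq [ 0.09 -0.14  0.07] w 0.0613
```

View pics/s9.png

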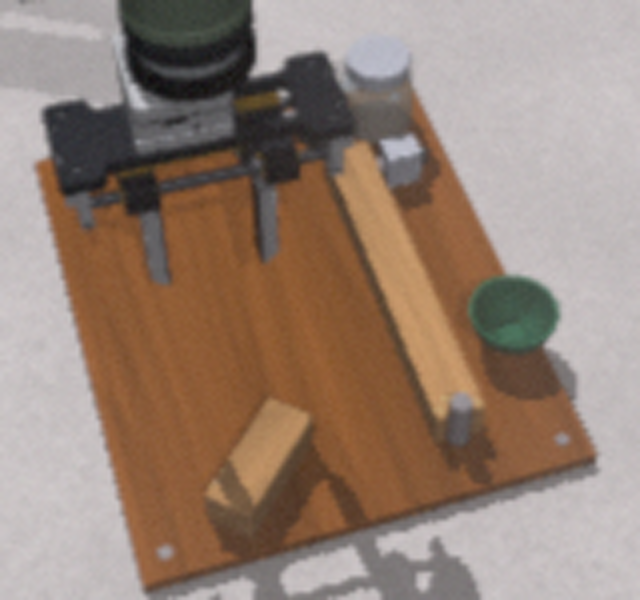

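View pics/t9.png

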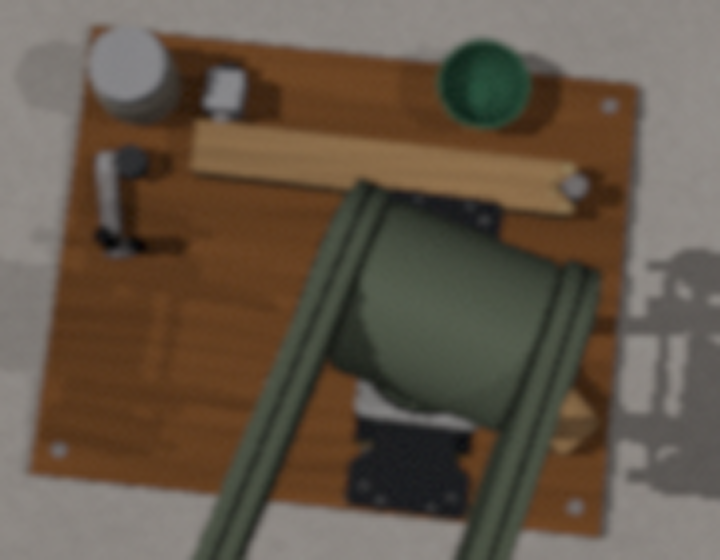

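```bash
python3 -c "
import cv2
a=cv2.imread('pics/top0.png')[170:215,180:225];b=cv2.imread('pics/side0.png')[145:180,215:255]
cv2.imwrite('pics/z1.png',cv2.resize(a,None,fx=13,fy=13,interpolation=cv2.INTER_CUBIC))
cv2.imwrite('pics/z2.png',cv2.resize(b,None,fx=14,fy=14,interpolation=cv2.INTER_CUBIC))
"
```

```text
(no output)
```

View pics/z1.png

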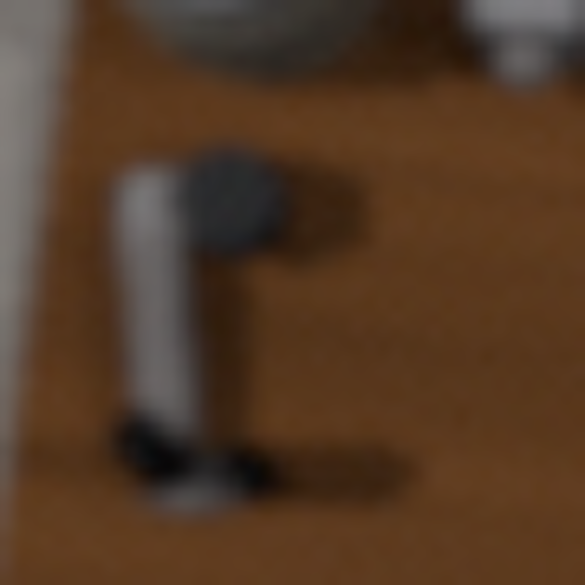

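View pics/z2.png

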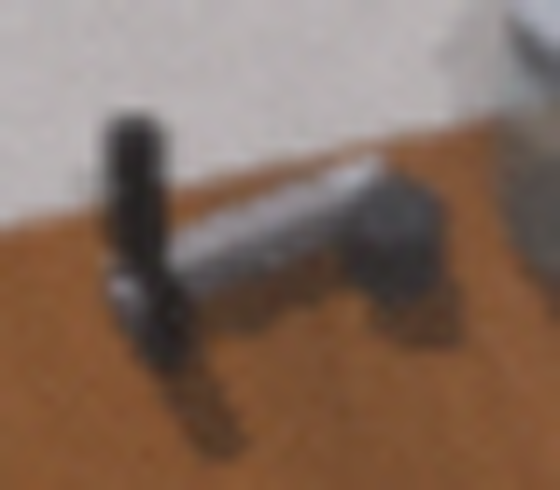

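```bash
python3 -c "
from h import *
print('peg',ray('top',(189.5,203.1),.072),ray('side',(223.9,153.4),.072))
for z in (.029,.034,.04): print('piv',z,ray('top',(180+230/13-.5,170+200/13-.5),z),ray('side',(215+393/14-.5,145+210/14-.5),z))
print('bump',ray('top',(180+248/13-.5,170+475/13-.5),.039))
print('nose',ray('top',(180+523/13-.5,170+75/13-.5),.03))
P=np.array([.5435,-.175])
for q in ((.4995,.1495),): v=np.array(q)-P;print(v@EX,v@EY)
"
```

```text
peg [0.50155755 0.15253398 0.072     ] [0.5004951  0.15255358 0.072     ]
piv 0.029 [0.56076854 0.13944115 0.029     ] [0.56080497 0.14270776 0.029     ]
piv 0.034 [0.55981808 0.13873378 0.034     ] [0.55900046 0.1381222  0.034     ]
piv 0.04 [0.55867753 0.13788494 0.04      ] [0.55683506 0.13261953 0.04      ]
bump [0.49833647 0.13189335 0.039     ]
nose [0.58957651 0.0756147  0.03      ]
-0.07458275050314463 0.3188630792791566
```

```bash
python3 -c "
from h import *
plan([.501,.1525,.163],-.234); print(monitor.get_state()['joint_pos'])"
```

```text
t 20.32 tcp [ 0.4085 -0.0612  0.1631] yaw 1.4537 F [ 0.14 -0.39  0.24] w 0.06095375038436628
yaw units 9.669866368434613 lin units now [5.577 1.673 0.006]
lin units after yaw [ 1.011 -5.734  0.006]
[-3.59483746e-01 -8.86113920e-02  1.98276749e+00  5.85997180e-04
  1.24634877e+00 -2.42583823e-01]
```

Request:
{"op": "apply_moves", "data": {
  "rows": [
    {"linear":[0,0,0],"yaw":0.97},
    {"linear":[0,0,0],"yaw":0.97},
    {"linear":[0,0,0],"yaw":0.97},
    {"linear":[0,0,0],"yaw":0.97},
    {"linear":[0,0,0],"yaw":0.97},
    {"linear":[0,0,0],"yaw":0.97},
    {"linear":[0,0,0],"yaw":0.97},
    {"linear":[0,0,0],"yaw":0.97},
    {"linear":[0,0,0],"yaw":0.97},
    {"linear":[0,0,0],"yaw":0.94}
  ]
}}

```text
t: 21.58
tcp_pos: [0.4085, -0.0603, 0.1625]
tool_rot: [0.993, -0.118, -0.0, -0.0]
ft_force: [0.8, -0.5, 0.3]
gripper_width: 0.0607
```

Request:
{"op": "apply_moves", "data": {
  "rows": [
    {"linear":[0.15,-0.9,0],"yaw":0},
    {"linear":[0.15,-0.9,0],"yaw":0},
    {"linear":[0.15,-0.9,0],"yaw":0},
    {"linear":[0.15,-0.9,0],"yaw":0},
    {"linear":[0.15,-0.9,0],"yaw":0},
    {"linear":[0.15,-0.9,0],"yaw":0},
    {"linear":[0.1,-0.3,0],"yaw":0},
    {"linear":[0,0,0],"yaw":0}
  ]
}}

```text
t: 22.58
tcp_pos: [0.4996, 0.152, 0.1623]
tool_rot: [0.993, -0.115, -0.0, 0.0]
ft_force: [0.3, 0.1, 0.2]
gripper_width: 0.0614
```

```bash
python3 -c "
from h import *
plan([.501,.1525,.063],-.234)"
```

```text
t 22.57 tcp [0.4996 0.152  0.1623] yaw -0.2311 F [0.29 0.1  0.23] w 0.061393409438835825
yaw units 0.01676911865095527 lin units now [ 0.032 -0.021  2.482]
lin units after yaw [ 0.032 -0.021  2.482]
```

Request:
{"op": "apply_moves", "data": {
  "rows": [
    {"linear":[0.03,-0.02,0.6],"yaw":0},
    {"linear":[0,0,0.8],"yaw":0},
    {"linear":[0,0,0.6],"yaw":0},
    {"linear":[0,0,0.3],"yaw":0},
    {"linear":[0,0,0.18],"yaw":0},
    {"linear":[0,0,0],"yaw":0}
  ]
}}

```text
t: 23.32
tcp_pos: [0.5011, 0.1515, 0.0634]
tool_rot: [0.993, -0.116, 0.0, 0.0]
ft_force: [0.4, 0.2, 0.1]
gripper_width: 0.0612
```

```bash
python3 -c "
from h import *
plan([.501,.1525,.063],-.234);snap('side','s10')"
```

```text
t 23.32 tcp [0.5011 0.1515 0.0634] yaw -0.2334 F [0.41 0.2  0.07] w 0.0612366047113076
yaw units 0.003261775928314776 lin units now [-0.009 -0.024  0.01 ]
lin units after yaw [-0.009 -0.024  0.01 ]
```

View pics/s10.png

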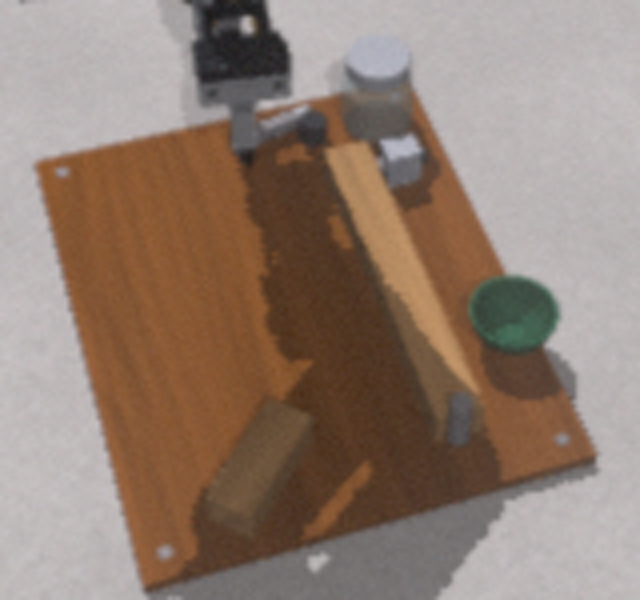

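Request:
{"op": "apply_moves", "data": {
  "rows": [
    {"linear":[0,-0.02,0],"yaw":0},
    {"linear":[0,0,0],"yaw":0},
    {"linear":[0,0,0],"yaw":0},
    {"linear":[0,0,0],"yaw":0},
    {"linear":[0,0,0],"yaw":0},
    {"linear":[0,0,0],"yaw":0}
  ],
  "hand": 1,
  "squeeze": 15
}}

```text
t: 24.12
tcp_pos: [0.501, 0.1524, 0.0632]
tool_rot: [0.993, -0.116, -0.0, 0.0]
ft_force: [-0.9, -0.7, 1.1]
gripper_width: 0.0136
```

```bash
python3 -c "
from h import *
st();snap('side','s11')"
```

```text
t 24.125 tcp [0.501  0.1524 0.0632] rel ang -1.7088 post mm [1.169e+02 3.087e+02 1.000e-01] F tool [-0.7  0.9 -1.1] Tq [-0.22 -0.21 -0.05] w 0.0136
```

View pics/s11.png

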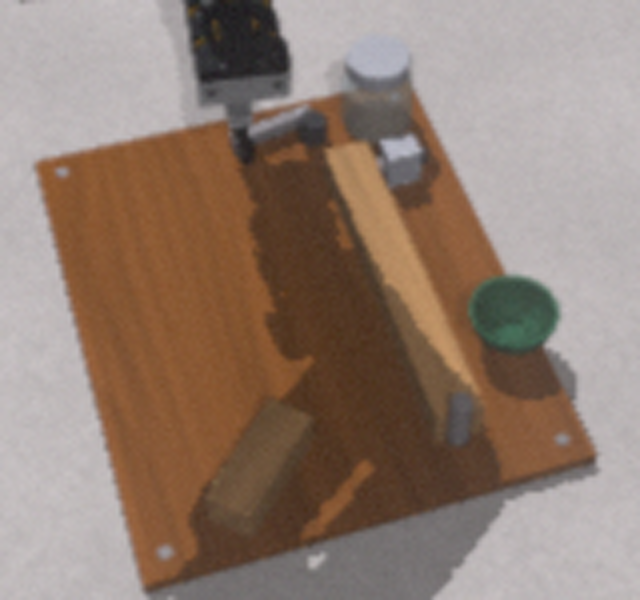

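Request:
{"op": "apply_moves", "data": {
  "rows": [
    {"linear":[0.004,0.106,0],"yaw":-0.4},
    {"linear":[0.004,0.106,0],"yaw":-0.4},
    {"linear":[0.004,0.106,0],"yaw":-0.4},
    {"linear":[0,0,0],"yaw":0}
  ]
}}

```text
t: 24.68
tcp_pos: [0.4998, 0.1398, 0.0633]
tool_rot: [1.0, -0.012, 0.0, -0.0]
ft_force: [0.4, -0.4, -1.2]
gripper_width: 0.0137
```

```bash
cat >>h.py <<'E'
def kp():
    s=monitor.get_state();v=s['tcp_pos'][:2]-np.array([.5595,.1385]);R=Ro.from_quat(s['tool_rot']).as_matrix();F=R.T@s['ft_force']
    a=np.arctan2(-(v@EY),-(v@EX)); n=np.hypot(*v); tx=yaw(s)-PHI
    print('t',s['t'],'tcp',s['tcp_pos'].round(4),'a',round(a,3),'toolx-a',round(tx-a,3),'r mm',round(n*1e3,1),'Ftool',F.round(1),'F ex,ey',(s['ft_force'][:2]@EX).round(1),(s['ft_force'][:2]@EY).round(1),'tq',(R.T@s['ft_torque']).round(2),'w',round(s['gripper_width'],4))
E
python3 -c "
from h import *
kp()"
```

```text
t 24.675 tcp [0.4998 0.1398 0.0633] a 0.073 toolx-a -0.003 r mm 59.7 Ftool [0.4 0.4 1.2] F ex,ey 0.5 -0.4 tq [-0.08 -0.02 -0.04] w 0.0137
```

Request:
{"op": "apply_moves", "data": {
  "rows": [
    {"linear":[0.004,0.106,0],"yaw":-0.4},
    {"linear":[0.004,0.106,0],"yaw":-0.4},
    {"linear":[0.004,0.106,0],"yaw":-0.4},
    {"linear":[0.004,0.106,0],"yaw":-0.4},
    {"linear":[0.004,0.106,0],"yaw":-0.4},
    {"linear":[0.004,0.106,0],"yaw":-0.4},
    {"linear":[0,0,0],"yaw":0}
  ]
}}

```text
t: 25.55
tcp_pos: [0.5052, 0.1152, 0.0633]
tool_rot: [0.981, 0.195, 0.001, 0.0]
ft_force: [3.4, 0.4, -1.7]
gripper_width: 0.0136
```

```bash
python3 -c "
from h import *
kp();snap('side','s12')"
```

```text
t 25.55 tcp [0.5052 0.1152 0.0633] a 0.5 toolx-a -0.012 r mm 59.1 Ftool [3.3 1.  1.7] F ex,ey 3.4 0.7 tq [-0.14  0.35  0.  ] w 0.0136
```

View pics/s12.png

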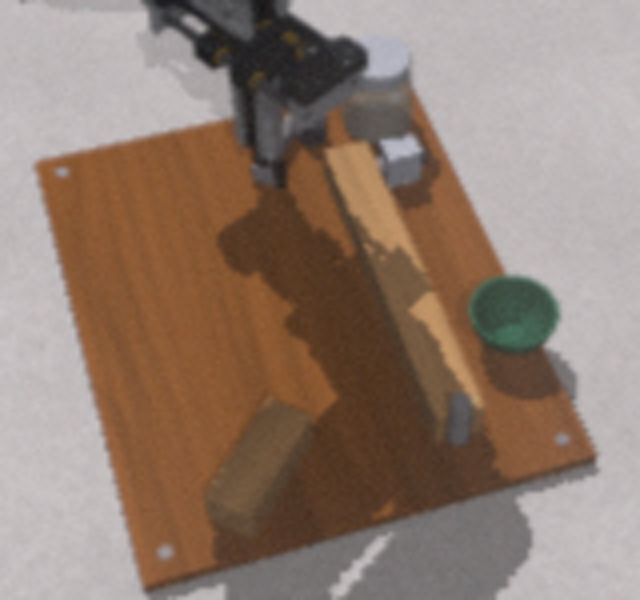

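Request:
{"op": "apply_moves", "data": {
  "rows": [
    {"linear":[0.02,0.106,0],"yaw":-0.4},
    {"linear":[0.015,0.106,0],"yaw":-0.4},
    {"linear":[0.01,0.106,0],"yaw":-0.4},
    {"linear":[0.006,0.106,0],"yaw":-0.4},
    {"linear":[0,0,0],"yaw":0}
  ]
}}

```text
t: 26.22
tcp_pos: [0.5141, 0.101, 0.0633]
tool_rot: [0.944, 0.33, -0.0, 0.0]
ft_force: [-0.1, -0.6, -0.8]
gripper_width: 0.0132
```

```bash
python3 -c "
from h import *
kp()"
```

```text
t 26.225 tcp [0.5141 0.101  0.0633] a 0.786 toolx-a -0.018 r mm 58.8 Ftool [-0.4  0.4  0.8] F ex,ey -0.0 -0.6 tq [-0.2  -0.17  0.05] w 0.0132
```

Request:
{"op": "apply_moves", "data": {
  "rows": [
    {"linear":[0.004,0.053,0],"yaw":-0.2},
    {"linear":[0.004,0.053,0],"yaw":-0.2},
    {"linear":[0.004,0.053,0],"yaw":-0.2},
    {"linear":[0.004,0.053,0],"yaw":-0.2},
    {"linear":[0,0,0],"yaw":0}
  ]
}}

```text
t: 26.85
tcp_pos: [0.5199, 0.0951, 0.0633]
tool_rot: [0.919, 0.395, -0.001, 0.0]
ft_force: [-1.3, -2.2, 1.0]
gripper_width: 0.0132
```

```bash
python3 -c "
from h import *
kp();snap('side','s13');snap('top','t13')"
```

```text
t 26.85 tcp [0.5199 0.0951 0.0633] a 0.926 toolx-a -0.019 r mm 58.8 Ftool [-2.5  0.5 -1. ] F ex,ey -1.1 -2.3 tq [-0.   -0.43  0.02] w 0.0132
```

View pics/s13.png

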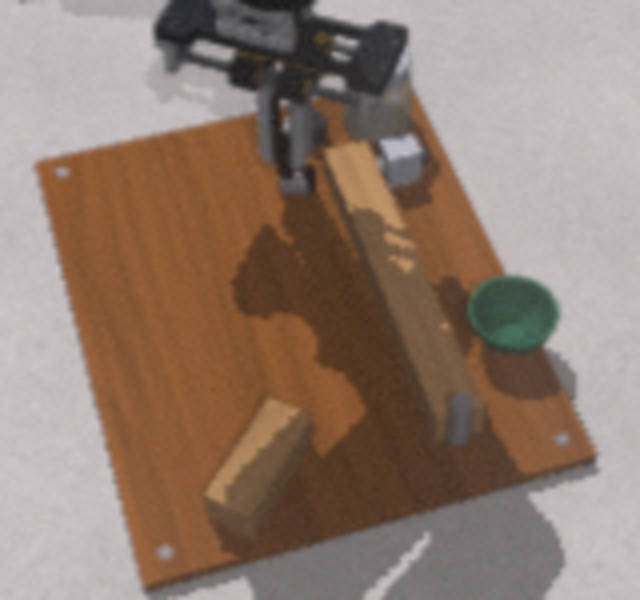

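View pics/t13.png

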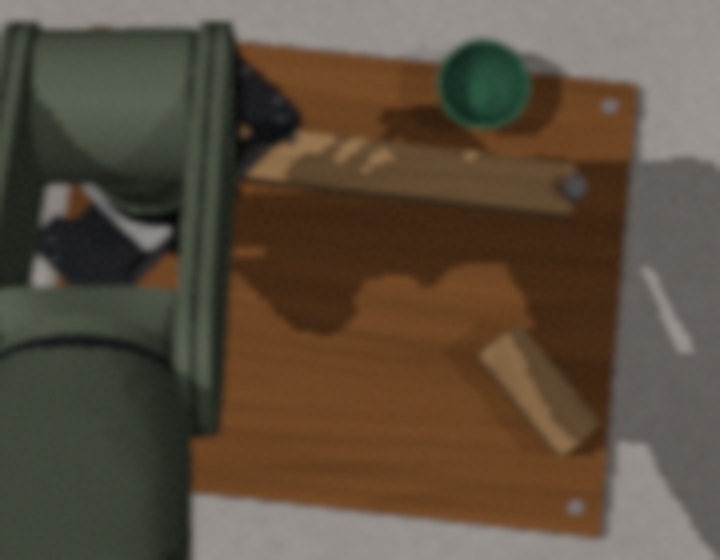

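Request:
{"op": "apply_moves", "data": {
  "rows": [
    {"linear":[-0.01,0.04,0],"yaw":-0.15},
    {"linear":[-0.01,0.04,0],"yaw":-0.15},
    {"linear":[0,0,0],"yaw":0}
  ]
}}

```text
t: 27.32
tcp_pos: [0.5225, 0.0927, 0.0633]
tool_rot: [0.908, 0.42, 0.0, -0.0]
ft_force: [1.0, 1.0, -0.3]
gripper_width: 0.0139
```

```bash
python3 -c "
from h import *
kp()"
```

```text
t 27.325 tcp [0.5225 0.0927 0.0633] a 0.986 toolx-a -0.025 r mm 58.8 Ftool [1.4 0.1 0.3] F ex,ey 0.9 1.1 tq [ 0.08 -0.01  0.08] w 0.0139
```

Request:
{"op": "apply_moves", "data": {
  "rows": [
    {"linear":[0,0.04,0],"yaw":-0.15},
    {"linear":[0,0.027,0],"yaw":-0.1},
    {"linear":[0,0,0],"yaw":0}
  ]
}}

```text
t: 27.7
tcp_pos: [0.5247, 0.091, 0.0633]
tool_rot: [0.898, 0.44, 0.0, -0.0]
ft_force: [1.1, 2.3, -1.6]
gripper_width: 0.0133
```

```bash
python3 -c "
from h import *
kp()"
```

```text
t 27.7 tcp [0.5247 0.091  0.0633] a 1.032 toolx-a -0.027 r mm 58.9 Ftool [ 2.5 -0.6  1.6] F ex,ey 0.9 2.4 tq [0.15 0.31 0.05] w 0.0133
```

Request:
{"op": "apply_moves", "data": {
  "rows": [
    {"linear":[0.012,0.027,0],"yaw":-0.1},
    {"linear":[0.006,0.027,0],"yaw":-0.1},
    {"linear":[0,0,0],"yaw":0}
  ]
}}

```text
t: 28.08
tcp_pos: [0.5264, 0.0899, 0.0632]
tool_rot: [0.89, 0.455, -0.0, 0.0]
ft_force: [1.1, 0.3, -0.2]
gripper_width: 0.0137
```

```bash
python3 -c "
from h import *
kp()"
```

```text
t 28.075 tcp [0.5264 0.0899 0.0632] a 1.069 toolx-a -0.028 r mm 58.8 Ftool [0.9 0.7 0.2] F ex,ey 1.1 0.4 tq [ 0.11 -0.    0.06] w 0.0137
```

Request:
{"op": "apply_moves", "data": {
  "rows": [
    {"linear":[0.002,0.027,0],"yaw":-0.1},
    {"linear":[0,0,0],"yaw":0}
  ]
}}

```text
t: 28.32
tcp_pos: [0.5273, 0.0893, 0.0632]
tool_rot: [0.886, 0.463, -0.0, 0.0]
ft_force: [-0.4, -0.4, 0.6]
gripper_width: 0.0139
```

```bash
python3 -c "
from h import *
kp()"
```

```text
t 28.325 tcp [0.5273 0.0893 0.0632] a 1.087 toolx-a -0.029 r mm 58.8 Ftool [-0.6 -0.1 -0.6] F ex,ey -0.4 -0.5 tq [ 0.08 -0.15  0.04] w 0.0139
```

Request:
{"op": "apply_moves", "data": {
  "rows": [
    {"linear":[0,0.027,0],"yaw":-0.1},
    {"linear":[0,0,0],"yaw":0}
  ]
}}

```text
t: 28.58
tcp_pos: [0.5282, 0.0887, 0.0632]
tool_rot: [0.882, 0.471, -0.0, 0.0]
ft_force: [-0.7, 0.5, 1.2]
gripper_width: 0.0137
```

```bash
python3 -c "
from h import *
kp()"
```

```text
t 28.575 tcp [0.5282 0.0887 0.0632] a 1.104 toolx-a -0.029 r mm 58.8 Ftool [ 0.  -0.9 -1.2] F ex,ey -0.7 0.4 tq [ 0.1  -0.19  0.06] w 0.0137
```

Request:
{"op": "apply_moves", "data": {
  "rows": [
    {"linear":[0,0.027,0],"yaw":-0.1},
    {"linear":[0,0,0],"yaw":0}
  ]
}}

```text
t: 28.82
tcp_pos: [0.5285, 0.0885, 0.0632]
tool_rot: [0.878, 0.478, -0.001, -0.0]
ft_force: [-3.6, 1.2, 3.0]
gripper_width: 0.0131
```

```bash
python3 -c "
from h import *
kp()"
```

```text
t 28.825 tcp [0.5285 0.0885 0.0632] a 1.112 toolx-a -0.019 r mm 58.8 Ftool [-0.9 -3.7 -3. ] F ex,ey -3.7 0.9 tq [ 0.52 -0.22  0.09] w 0.0131
```

Request:
{"op": "apply_moves", "data": {
  "rows": [
    {"linear":[0,0.04,-0.01],"yaw":-0.03},
    {"linear":[0,0,0],"yaw":0}
  ]
}}

```text
t: 29.08
tcp_pos: [0.5288, 0.0884, 0.0632]
tool_rot: [0.877, 0.481, -0.001, -0.002]
ft_force: [-5.3, 3.6, 3.0]
gripper_width: 0.0139
```

```bash
python3 -c "
from h import *
kp()"
```

```text
t 29.075 tcp [0.5288 0.0884 0.0632] a 1.116 toolx-a -0.018 r mm 58.8 Ftool [ 0.2 -6.5 -3. ] F ex,ey -5.7 3.1 tq [ 1.09 -0.1   0.11] w 0.0139
```

Request:
{"op": "apply_moves", "data": {
  "rows": [
    {"linear":[0,0.05,-0.02],"yaw":0},
    {"linear":[0,0,0],"yaw":0}
  ]
}}

```text
t: 29.32
tcp_pos: [0.5289, 0.0883, 0.0632]
tool_rot: [0.877, 0.481, -0.002, -0.003]
ft_force: [-7.3, 6.8, 3.1]
gripper_width: 0.0136
```

```bash
python3 -c "
from h import *
kp()"
```

```text
t 29.325 tcp [0.5289 0.0883 0.0632] a 1.118 toolx-a -0.021 r mm 58.8 Ftool [ 1.7 -9.8 -3. ] F ex,ey -8.0 6.0 tq [1.56 0.16 0.1 ] w 0.0136
```

Request:
{"op": "apply_moves", "data": {
  "rows": [
    {"linear":[0,0.03,-0.01],"yaw":0},
    {"linear":[0,0,0],"yaw":0},
    {"linear":[0,0,0],"yaw":0},
    {"linear":[0,0,0],"yaw":0},
    {"linear":[0,0,0],"yaw":0}
  ]
}}

```text
t: 29.95
tcp_pos: [0.5289, 0.0882, 0.0632]
tool_rot: [0.877, 0.481, -0.003, -0.004]
ft_force: [-7.6, 7.1, 2.5]
gripper_width: 0.0139
```

```bash
python3 -c "
from h import *
kp();snap('side','s14');kp()"
```

```text
t 29.95 tcp [0.5289 0.0882 0.0632] a 1.119 toolx-a -0.022 r mm 58.8 Ftool [  1.9 -10.3  -2.4] F ex,ey -8.3 6.3 tq [1.82 0.27 0.03] w 0.0139
t 30.0 tcp [0.529  0.0882 0.0632] a 1.12 toolx-a -0.022 r mm 58.8 Ftool [  1.8 -11.3  -2.1] F ex,ey -9.2 6.8 tq [1.85 0.39 0.02] w 0.0132
```

View pics/s14.png

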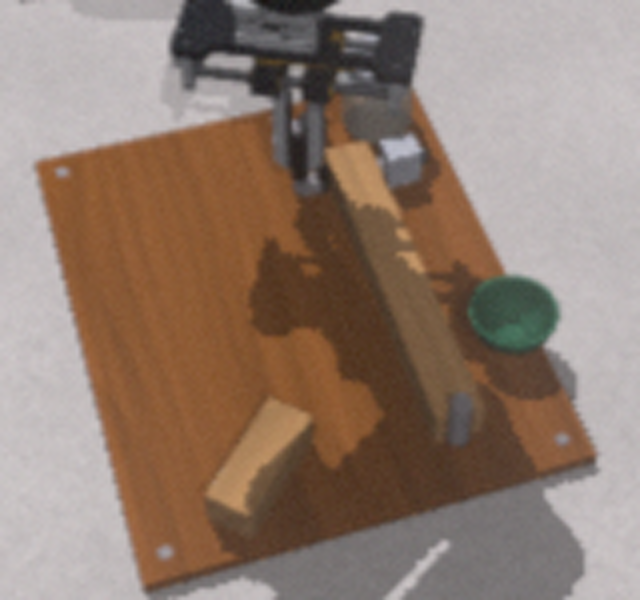

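Request:
{"op": "apply_moves", "data": {
  "rows": [
    {"linear":[0,-0.05,0.01],"yaw":0},
    {"linear":[0,-0.04,0.01],"yaw":0},
    {"linear":[0,0,0],"yaw":0}
  ]
}}

```text
t: 30.38
tcp_pos: [0.5288, 0.0884, 0.0632]
tool_rot: [0.877, 0.481, -0.001, -0.001]
ft_force: [-4.3, 4.3, -1.1]
gripper_width: 0.0139
```

```bash
python3 -c "
from h import *
kp()"
```

```text
t 30.375 tcp [0.5288 0.0884 0.0632] a 1.116 toolx-a -0.018 r mm 58.8 Ftool [ 1.3 -6.   1.1] F ex,ey -4.7 3.9 tq [ 1.04  0.17 -0.03] w 0.0139
```

Request:
{"op": "apply_moves", "data": {
  "rows": [
    {"linear":[0,-0.05,-0.01],"yaw":0},
    {"linear":[0,0,0],"yaw":0}
  ]
}}

```text
t: 30.62
tcp_pos: [0.5285, 0.0886, 0.0634]
tool_rot: [0.877, 0.48, 0.0, 0.0]
ft_force: [2.7, 2.1, -10.3]
gripper_width: 0.0137
```

Request:
{"op": "apply_moves", "data": {
  "rows": [
    {"linear":[0,0,0],"yaw":0},
    {"linear":[0,0,0],"yaw":0},
    {"linear":[0,0,0],"yaw":0}
  ],
  "hand": 0.5
}}

```text
t: 31.0
tcp_pos: [0.5295, 0.0884, 0.0655]
tool_rot: [0.877, 0.481, 0.001, 0.001]
ft_force: [-0.0, 1.6, 0.2]
gripper_width: 0.0235
```

```bash
python3 -c "
from h import *
kp()"
```

```text
t 31.0 tcp [0.5295 0.0884 0.0655] a 1.127 toolx-a -0.029 r mm 58.4 Ftool [ 1.3 -0.9 -0.2] F ex,ey -0.2 1.6 tq [ 0.08 -0.13  0.03] w 0.0235
```

Request:
{"op": "apply_moves", "data": {
  "rows": [
    {"linear":[0,0,0.03],"yaw":0},
    {"linear":[0,0,0],"yaw":0},
    {"linear":[0,0,0],"yaw":0},
    {"linear":[0,0,0],"yaw":0}
  ],
  "hand": 1
}}

```text
t: 31.5
tcp_pos: [0.5286, 0.0887, 0.0635]
tool_rot: [0.877, 0.481, 0.0, 0.0]
ft_force: [-1.3, 0.5, 2.9]
gripper_width: 0.013
```

```bash
python3 -c "
from h import *
kp()"
```

```text
t 31.5 tcp [0.5286 0.0887 0.0635] a 1.11 toolx-a -0.012 r mm 58.6 Ftool [-0.3 -1.3 -2.9] F ex,ey -1.3 0.4 tq [ 0.17 -0.17 -0.02] w 0.013
```

Request:
{"op": "apply_moves", "data": {
  "rows": [
    {"linear":[0,0.06,0],"yaw":0},
    {"linear":[0,0,0],"yaw":0}
  ]
}}

```text
t: 31.75
tcp_pos: [0.5288, 0.0885, 0.0634]
tool_rot: [0.877, 0.481, -0.001, -0.002]
ft_force: [-5.5, 3.5, 7.6]
gripper_width: 0.0139
```

```bash
python3 -c "
from h import *
kp()"
```

```text
t 31.75 tcp [0.5288 0.0885 0.0634] a 1.115 toolx-a -0.017 r mm 58.6 Ftool [-0.1 -6.6 -7.6] F ex,ey -5.9 2.9 tq [ 1.15 -0.19 -0.05] w 0.0139
```

Request:
{"op": "apply_moves", "data": {
  "rows": [
    {"linear":[0,0.05,-0.04],"yaw":0},
    {"linear":[0,0.02,-0.02],"yaw":0},
    {"linear":[0,0,0],"yaw":0}
  ]
}}

```text
t: 32.12
tcp_pos: [0.5289, 0.0885, 0.0635]
tool_rot: [0.877, 0.48, -0.003, -0.004]
ft_force: [-4.9, 8.3, -0.7]
gripper_width: 0.0136
```

```bash
python3 -c "
from h import *
kp()"
```

```text
t 32.125 tcp [0.5289 0.0885 0.0635] a 1.117 toolx-a -0.019 r mm 58.7 Ftool [ 4.4 -8.6  0.7] F ex,ey -5.6 7.8 tq [ 1.37  0.55 -0.01] w 0.0136
```

Request:
{"op": "apply_moves", "data": {
  "rows": [
    {"linear":[0.03,0.03,0.01],"yaw":0},
    {"linear":[0,0.02,0.0],"yaw":0},
    {"linear":[0,0,0],"yaw":0},
    {"linear":[0,0,0],"yaw":0},
    {"linear":[0,0,0],"yaw":0}
  ]
}}

```text
t: 32.75
tcp_pos: [0.5291, 0.0884, 0.0634]
tool_rot: [0.877, 0.481, -0.005, -0.005]
ft_force: [-11.1, 6.2, 7.1]
gripper_width: 0.0134
```

```bash
python3 -c "
from h import *
kp()"
```

```text
t 32.75 tcp [0.5291 0.0884 0.0634] a 1.121 toolx-a -0.023 r mm 58.6 Ftool [ -0.8 -12.8  -7. ] F ex,ey -11.7 5.1 tq [ 2.21 -0.13  0.01] w 0.0134
```

Request:
{"op": "apply_moves", "data": {
  "rows": [
    {"linear":[0,0,0],"yaw":0},
    {"linear":[0,0,0],"yaw":0},
    {"linear":[0,0,0],"yaw":0},
    {"linear":[0,0,0],"yaw":0}
  ],
  "hand": 0.25
}}

```text
t: 33.25
tcp_pos: [0.5359, 0.0856, 0.0655]
tool_rot: [0.877, 0.48, 0.0, 0.0]
ft_force: [-0.2, -0.0, -0.6]
gripper_width: 0.0355
```

```bash
python3 -c "
from h import *
kp()"
```

```text
t 33.25 tcp [0.5359 0.0856 0.0655] a 1.246 toolx-a -0.149 r mm 58.0 Ftool [-0.1 -0.2  0.6] F ex,ey -0.2 -0.0 tq [ 0.08 -0.09  0.04] w 0.0355
```

Request:
{"op": "apply_moves", "data": {
  "rows": [
    {"linear":[0,-0.1,0],"yaw":0},
    {"linear":[0,-0.04,-0.1],"yaw":0},
    {"linear":[0,0,-0.4],"yaw":0},
    {"linear":[0,0,-0.8],"yaw":0},
    {"linear":[0,0,-0.8],"yaw":0},
    {"linear":[0,0,-0.8],"yaw":0},
    {"linear":[-0.9,0,-0.3],"yaw":0},
    {"linear":[-0.9,0,0],"yaw":0},
    {"linear":[-0.9,0,0],"yaw":0},
    {"linear":[-0.9,0,0],"yaw":0}
  ]
}}

```text
t: 34.5
tcp_pos: [0.4528, -0.0335, 0.1948]
tool_rot: [0.877, 0.481, 0.001, 0.001]
ft_force: [-0.5, -0.5, -0.7]
gripper_width: 0.0351
```

```bash
python3 -c "
from h import *
kp();snap('side','s15');snap('top','t15')"
```

```text
t 34.5 tcp [ 0.4528 -0.0335  0.1948] a 1.11 toolx-a -0.012 r mm 202.4 Ftool [-0.7 -0.2  0.7] F ex,ey -0.4 -0.5 tq [ 0.04 -0.12  0.02] w 0.0351
```

View pics/s15.png

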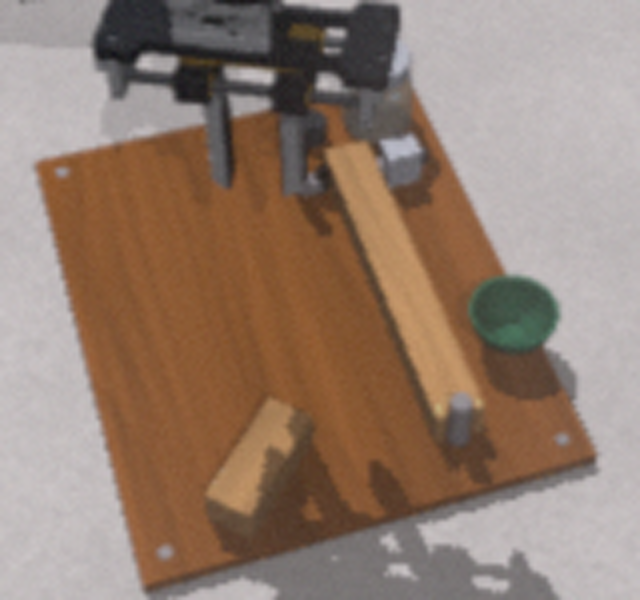

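View pics/t15.png

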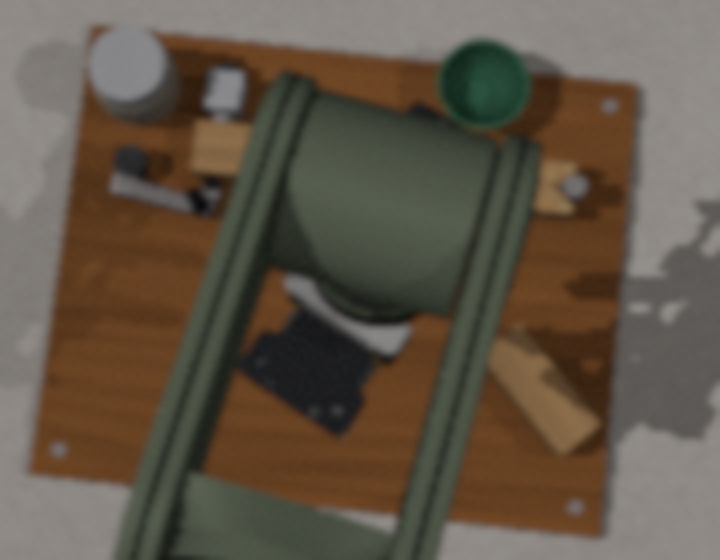

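Request:
{"op": "apply_moves", "data": {
  "rows": [
    {"linear":[-0.8,0.5,0],"yaw":0},
    {"linear":[-0.8,0.5,0],"yaw":0},
    {"linear":[-0.8,0.5,0],"yaw":0},
    {"linear":[-0.8,0.5,0],"yaw":0},
    {"linear":[-0.8,0.5,0],"yaw":0},
    {"linear":[-0.6,0.5,0],"yaw":0},
    {"linear":[0,0,0],"yaw":0},
    {"linear":[0,0,0],"yaw":0}
  ]
}}

```text
t: 35.6
tcp_pos: [0.4555, -0.2511, 0.1935]
tool_rot: [0.877, 0.481, 0.0, -0.0]
ft_force: [0.1, -0.7, 0.3]
gripper_width: 0.0355
```

```bash
python3 -c "
from h import *
snap('side','s16')
im=eyes.get_image('top')[...,::-1]; cv2.imwrite('pics/t16.png',im)
cv2.imwrite('pics/t16c.png',cv2.resize(im[165:205,185:245],None,fx=13,fy=13,interpolation=cv2.INTER_CUBIC))
kp()"
```

```text
t 35.7 tcp [ 0.4553 -0.2508  0.1933] a 1.404 toolx-a -0.305 r mm 403.0 Ftool [-0.7 -0.3  1. ] F ex,ey -0.6 -0.5 tq [ 0.1  -0.11  0.06] w 0.0355
```

View pics/t16c.png

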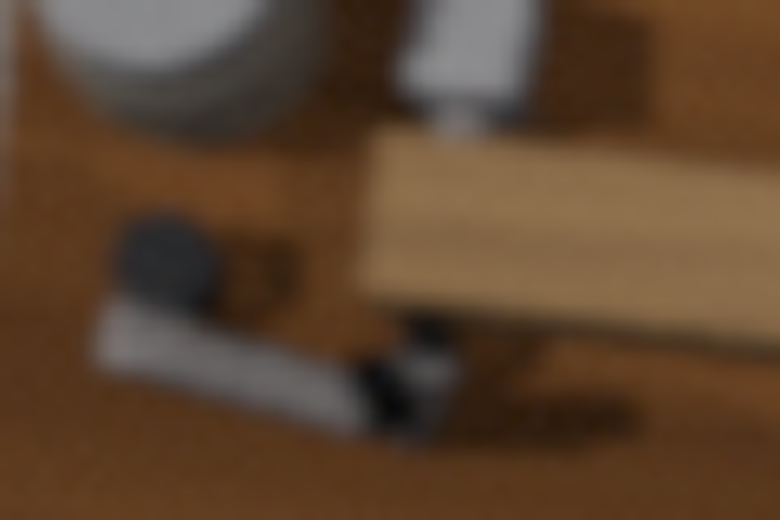

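View pics/s16.png

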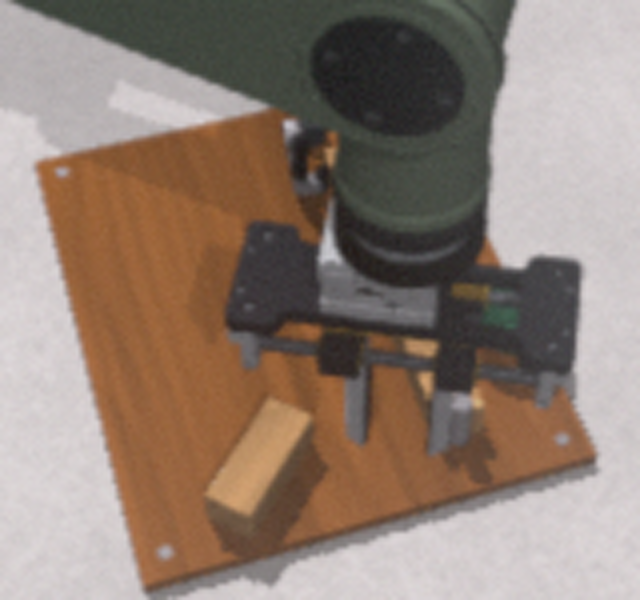

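The close-up shows the rail's side on the nose (≈460,120) and the keeper's bumper (≈430,325) on the opposite side. The arm is clear.

```bash
python3 -c "
from h import *
print(order.sign_off())"
```

```text
the job is handed in; nothing more can be done
None
```

I handed the job in at about 36 s: the rail is on the post and against the stop's nose, with the keeper turned in behind it. No verdict was reported. The forces below are at the wrist or estimated from it; contact forces were not measured.

1. **Notch onto post:** I gripped the rail about 150 mm from the notch and pushed it on with about 6 N, with the rail still about 0.64 rad out of line.
2. **Swing to the stop:** I swung it round the post at roughly 5–7 N along the rail. It met the nose almost exactly on the board's line. I held it there for about 1 s with 15 N sideways at the gripper, which I estimate as about 8 N on the stop and 9 N on the post.
3. **Keeper:** I let go of the rail and turned the keeper in by its peg until the bumper met the rail, pressing with about 11 N at the peg.
    - **Second press:** While unloading the first time I pulled the peg back slightly (about 0.4 mm at the tool). I gripped it again, pressed to about 13 N, and opened the fingers under that load.

**Last checks:**
- The final top picture shows the nose and bumper against opposite sides of the rail. The post sits in the notch in the pictures taken just before.
- In the pictures, the things on the board had not visibly moved. I did not measure them or check the ones on the bench again.
- The arm was clear of everything, with wrist force at noise level.
- I could not measure the force the keeper kept after release. Its light friction may have let it ease below 10 N.

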